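# Stir and discharge the drying beads

## Task

Take the stirring rod from its holder and, with its tip deep among the beads in the hopper and the gate still shut, stir them in wide clockwise circles (seen from above), at least two full turns counted from the side of the hopper away from the robot; then hang the rod back in its holder and let it go. After that pull the hopper's spring-return gate out by its upright post until the post stands in line between the two marker fins on the rails, so that all the beads drop into the tray below, and keep holding it there: the program finishes while still holding the gate at the mark. Leave the card stack and the pen on the table where they are.

Things in the scene. Friction and masses are not known exactly. Their poses are not given: they have to be found in the camera images.
- dispenser: Aluminium bead dispenser with a round hopper on top, fixed to the table, turned up to 0.2 rad; origin on the table top under the centre of the hopper, z up, -x the way the gate pulls out (roughly toward the robot). Two rails run forward beside the gate at y +-46 mm (top z 82 mm, to x -194 mm), each with a marker fin standing on it at x -184 mm (top z 98 mm)
- hopper_mouth (a point): centre of the hopper's mouth at the rim, 146 mm above the table. Inner radius 48 mm down to z 97 mm, then a cone narrowing to a 60 mm wide outlet at z 79 mm, shut by the gate (top of gate z 77 mm). The beads lie on the gate (tops about z 94 mm); in a loose ring, the middle free; they stir freely with the rod tip 3 to 8 mm above the gate, circling 15 to 22 mm from the hopper axis; higher, it rides over them
- tray_floor (a point): floor of the dispenser's own open tray under the outlet, in its middle, 9 mm above the table; inside 90 by 94 mm, walls to 38 mm above the table
- mark (a point): the mark: point half-way between the two marker fins (92 mm apart), at the height of post_grip; at gate = 0.064 post_grip lies on it
- gate (a joint): slide of the gate, m: 0 shut, growing as it is pulled along the dispenser's -x; stop at 0.085; at the mark 0.064. A spring draws it shut: about 4 N at the start of the pull, 9.5 N at the mark. Let go, it shuts again
- post_grip (a point): point on the axis of the upright black post on the gate's front end, 115 mm above the table, for grasping from above. The post is a round bar 18 mm in diameter with its top at z 139 mm and a slightly wider foot below z 85 mm; with the gate shut it stands 120 mm in front of the hopper's axis. It is one piece with the gate
- holder_mouth (a point): rod holder fixed to the table: 70 mm square foot plate and an upright tube, 31 mm outside and 23 mm inside diameter, closed below. This point: centre of the tube's upper end, 105 mm above the table, where the rod's collar rests (rod tip then 17 mm above the table)
- rod_grip (a point): stirring rod, loose, about 90 g, hanging upright in the holder: steel, 10 mm thick, 88 mm long below a collar 36 mm wide and 5 mm thick; above the collar a round black grip 18 mm in diameter, 57 mm long. This point: axis, middle of the grip, 122 mm above the tip, 28 mm below the top, 139 mm above the table in the holder; z up along the rod
- rod_tip (a point): lower end of the rod, 122 mm below rod_grip along the rod's axis
- rod: the rod itself, origin at its tip
- cards: stack of grey cards, 65x90x21 mm, a bystander, origin under its centre
- pen: pen, 145 mm long, a bystander, origin under its middle
- bead_0_center (a point): centre of bead 0 of 5, a loose white ceramic ball 16 mm in diameter, 10 g, in the hopper at the start
- bead_1_center (a point): centre of bead 1 of 5, a loose white ceramic ball 16 mm in diameter, 10 g, in the hopper at the start
- bead_2_center (a point): centre of bead 2 of 5, a loose white ceramic ball 16 mm in diameter, 10 g, in the hopper at the start
- bead_3_center (a point): centre of bead 3 of 5, a loose white ceramic ball 16 mm in diameter, 10 g, in the hopper at the start
- bead_4_center (a point): centre of bead 4 of 5, a loose white ceramic ball 16 mm in diameter, 10 g, in the hopper at the start
Mind the look-alikes: they are no part of the job. Leave any yellow look-alike of the rod alone.

How it is judged:
On the way, in this order (a step that is already met when the one before it is completed fails the run):
1. the rod's tip, down among the beads with the gate shut, passes the side of the hopper away from the robot (x of rod_tip in the frame of dispenser above 0.01 m and y of rod_tip in the frame of dispenser between -0.0095 and 0.0095 m and z of rod_tip in the frame of dispenser below 0.091 m and value of joint gate below 0.01 m).
2. the rod's tip, down among the beads with the gate shut, passes the side of the hopper on the right (y of rod_tip in the frame of dispenser below -0.01 m and x of rod_tip in the frame of dispenser between -0.0095 and 0.0095 m and z of rod_tip in the frame of dispenser below 0.091 m and value of joint gate below 0.01 m).
3. the rod's tip, down among the beads with the gate shut, passes the side of the hopper near the robot (x of rod_tip in the frame of dispenser below -0.01 m and y of rod_tip in the frame of dispenser between -0.0095 and 0.0095 m and z of rod_tip in the frame of dispenser below 0.091 m and value of joint gate below 0.01 m).
4. the rod's tip, down among the beads with the gate shut, passes the side of the hopper on the left (y of rod_tip in the frame of dispenser above 0.01 m and x of rod_tip in the frame of dispenser between -0.0095 and 0.0095 m and z of rod_tip in the frame of dispenser below 0.091 m and value of joint gate below 0.01 m).
5. the rod's tip, down among the beads with the gate shut, passes the side of the hopper away from the robot (all of step 1).
6. the rod's tip, down among the beads with the gate shut, passes the side of the hopper on the right (all of step 2).
7. the rod's tip, down among the beads with the gate shut, passes the side of the hopper near the robot (all of step 3).
8. the rod's tip, down among the beads with the gate shut, passes the side of the hopper on the left (all of step 4).
9. the rod's tip, down among the beads with the gate shut, passes the side of the hopper away from the robot, and beads have been shifted (all of step 5 and distance of any of bead_0_center, bead_1_center, bead_2_center, bead_3_center, bead_4_center from where it was at the start of the episode above 0.01 m).
10. the rod hangs in its holder again, let go, with the gate shut and all beads still in the hopper (horizontal distance between rod_tip and holder_mouth below 0.01 m and height (world z) of rod_tip between 0.01 and 0.024 m and angle between rod_tip's own z axis and vertical below 0.15 rad and contact force between the fingers and rod below 0.2 N and value of joint gate below 0.01 m and z of each of bead_0_center, bead_1_center, bead_2_center, bead_3_center, bead_4_center in the frame of dispenser above 0.078 m), for 0.2 s.
At the end, for the whole second after the job is handed in: The gate stands still within about 6 mm of the mark (joint 0.058 to 0.070), held there by the fingers on the post; all five beads lie in the tray under the hopper; the rod hangs in its holder by its collar, upright within 0.15 rad and let go (value of joint gate between 0.058 and 0.07 m and contact force between the fingers and gate above 1 N and velocity of joint gate between -0.01 and 0.01 m/s and horizontal distance between rod_tip and holder_mouth below 0.01 m and height (world z) of rod_tip between 0.01 and 0.024 m and angle between rod_tip's own z axis and vertical below 0.15 rad and contact force between the fingers and rod below 0.2 N and z of bead_0_center in the frame of dispenser between 0.01 and 0.045 m and x of bead_0_center in the frame of dispenser between -0.046 and 0.046 m and y of bead_0_center in the frame of dispenser between -0.048 and 0.048 m and z of bead_1_center in the frame of dispenser between 0.01 and 0.045 m and x of bead_1_center in the frame of dispenser between -0.046 and 0.046 m and y of bead_1_center in the frame of dispenser between -0.048 and 0.048 m and z of bead_2_center in the frame of dispenser between 0.01 and 0.045 m and x of bead_2_center in the frame of dispenser between -0.046 and 0.046 m and y of bead_2_center in the frame of dispenser between -0.048 and 0.048 m and z of bead_3_center in the frame of dispenser between 0.01 and 0.045 m and x of bead_3_center in the frame of dispenser between -0.046 and 0.046 m and y of bead_3_center in the frame of dispenser between -0.048 and 0.048 m and z of bead_4_center in the frame of dispenser between 0.01 and 0.045 m and x of bead_4_center in the frame of dispenser between -0.046 and 0.046 m and y of bead_4_center in the frame of dispenser between -0.048 and 0.048 m); the arm keeps its last pose, push and grip.
It fails at once if the card stack is pushed away (distance of cards from where it was at the start of the episode above 0.03 m).
It fails at once if the pen is pushed away (distance of pen from where it was at the start of the episode above 0.03 m).
It also fails if it takes over 72 s, if anything falls off the work surface, if the arm or the gripper's body presses on something with over 40 N, if the wrist force passes 120 N, or if a joint passes its speed limit or range.

## Robot

A 6-joint arm with a two-finger parallel gripper is mounted at the origin on a cart in front of the work surface, level with it; the furniture and walls round the work are solid. World frame = base frame: x ahead of the robot, y to its left, z up, the work surface at z = 0. Lengths are in m, angles in rad, forces in N, time in s.
With the tool pointing down it reaches from about 0.25 to 0.775 m from the base axis. Payload 4 kg.
Tool frame: the origin (TCP) lies midway between the tips of the shut fingers; the grasp point (between the pads) lies 19 mm behind it (robot.tcp_to_grasp is the distance from the TCP to the grasp point, in m); x points along the fingers, y is the direction in which the jaws open and shut, and the axes are right-handed (so a half turn about x gives the same grasp; the last joint's range is limited). The gripper opens to 94 mm and grips with 3 to 60 N. Pads are 16 mm wide; open, the fingers measure 119 mm over their backs; the gripper's body (75 mm by 177 mm) begins 78 mm behind the grasp point.
Start: joints at [1.105, 0.087, 1.371, -0, 1.684, -0.103], TCP at [0.195, 0.514, 0.175] pointing down, gripper open.
Joint ranges: [-3.1, 3.1], [-0.76, 2.03], [0.27, 2.55], [-1.08, 4.22], [0.17, 2.65], [-2.57, 2.57]. Speed limits (rad/s): [2.79, 2.79, 3.14, 3.14, 3.14, 3.14].

## Interface

Orientations are given as [roll, pitch, yaw] about the fixed x, y, z axes, in that order (R = Rz(yaw) Ry(pitch) Rx(roll)).
In Python, from bench import robot gives the robot as it stands.
- The arm moves only by the tool send_rows, never from a script. Its argument "increments" is a list of rows, each a list of 5 numbers: the opening, from -1 (shut) to 1 (fully open), so that 0 is half open, then the shift along the tool's x, y, z in m, then the turn about the tool's x in rad. In form: [[hand, tx, ty, tz, roll], ...]. A call has 1 to 5 rows; each row is the pose to reach, as a shift and turn from the pose commanded when the call began, along the tool's axes at that moment; what a row does not reach only later rows make up. A row lasts 1/12 s, in which the tool goes at most 41.7 mm and 7.16 degrees, less where a joint would pass 70% of its speed; a pose out of reach is approached as far as the arm can. A call with a gripper value outside its range is refused whole. The fingers move at their own pace and stop on an object; the grip force is fixed at half the most. Time passes only in rows, so rows that repeat a pose let the fingers close. It gives the time, the measured TCP pose, the force and the opening at its end, in the units of the state.
- robot.get_obs(): the state, without advancing time (a new reading comes with each control period).
- robot.snapshot(name): name is "scene" or "top"; returns a dict with "image" (420x560x3 uint8, red, green, blue), "intrinsics" (3x3 intrinsics, pixels), "world_from_camera" (4x4, takes a point from camera to world coordinates). Camera axes: x right, y down, z forward; pixel columns grow to the right and rows downward; lengths in m; the calibration is good to about 2 mm. A picture is of the moment at which its call begins. There is no depth.
- robot.close_job(): hands the job in, once; it reports no verdict.
The state is a dict: "time": time; "joint_positions": joint angles; "qvel": joint speeds; "joint_torque": joint torques, N m; "tool_pos": TCP position; "ee_rot": TCP orientation; "wrist_force": force on the tool from outside, world axes, zero at the start; "wrist_torque": the same for the moment, N m; "width": finger opening in m.
Only numpy, scipy, OpenCV 4.12 (cv2) and the standard library are available. Lean on these libraries where they do the work, as an engineer would, in place of code of your own. Each camera call takes 0.05 s, during which the arm holds its last target.

## Working session

There is one attempt and no reset: what is moved stays moved. The work goes in short steps, Python scripts to look and compute and a tool call to move; the robot and the scene stay as the last step left them, time stands still between calls to the robot, and variables do not carry over. Pictures are saved under pics/ and viewed, and the job is handed in when it is done.

Besides the shell and the picture viewer there is one more tool, called after "Emit:" by a JSON object that holds its "api" and its "payload". send_rows: Moves the arm, as the interface text tells. Its arguments: {"type":"object","properties":{"increments":{"type":"array"}},"required":["increments"]}

```bash
ls; mkdir -p pics
python3 - <<'E'
from bench import robot
import cv2, numpy as np
print(robot.get_obs()); print(robot.tcp_to_grasp)
for n in("scene","top"):
    s=robot.snapshot(n); cv2.imwrite(f"pics/{n}0.png",s["image"][:,:,::-1]); print(n,s["intrinsics"],s["world_from_camera"])
E
```

```text
pics
{'time': 0.0, 'joint_positions': array([ 1.10487724e+00,  8.79387448e-02,  1.37225757e+00, -2.81364443e-05,
        1.68361802e+00, -1.03089576e-01]), 'qvel': array([-4.67346344e-04, -1.43378564e-03, -2.34478305e-04, -5.61040267e-04,
       -6.12651176e-05, -1.36576742e-03]), 'joint_torque': array([ 7.96164977e-05, -3.40200984e+01, -3.02418351e+01,  7.16751069e-02,
        3.35210713e-02, -1.74477718e-04]), 'tool_pos': array([0.19493085, 0.51362348, 0.17361148]), 'ee_rot': array([-1.66129949,  1.56857446, -2.02413214]), 'wrist_force': array([ 0.3040481 , -0.46699398,  0.21788729]), 'wrist_torque': array([-0.10475592,  0.02228562,  0.00246662]), 'width': 0.09392110134347455}
0.0188
scene [[515.47066259   0.         263.86160975]
 [  0.         515.47066259 215.54082051]
 [  0.           0.           1.        ]] [[-0.39583908 -0.41974699  0.81677652 -0.22705279]
 [-0.91826886  0.19029694 -0.34723101  0.338681  ]
 [-0.0096809  -0.88746805 -0.46076755  0.53968124]
 [ 0.          0.          0.          1.        ]]
top [[488.52520725   0.         283.44543777]
 [  0.         488.52520725 210.16139511]
 [  0.           0.           1.        ]] [[ 0.00987288 -0.99687556  0.07836869  0.43825688]
 [-0.99982602 -0.01108165 -0.0150043   0.01396579]
 [ 0.01582588 -0.07820692 -0.99681153  1.03861263]
 [ 0.          0.          0.          1.        ]]
```

View pics/scene0.png

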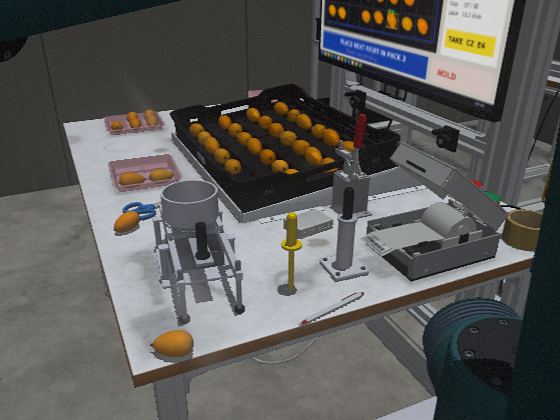

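View pics/top0.png

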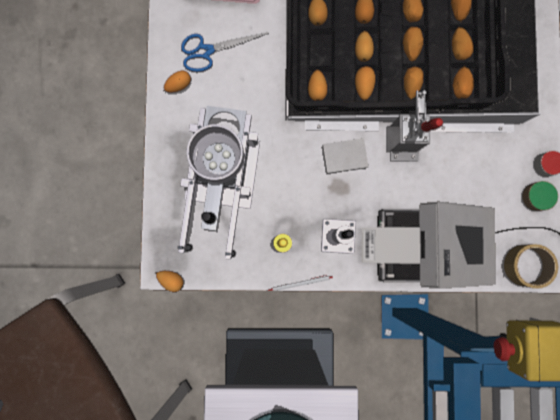

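Run:
```python
import cv2
a=cv2.imread("pics/scene0.png");b=cv2.imread("pics/top0.png")
cv2.imwrite("pics/c1.png",cv2.resize(a[170:330,140:380],None,fx=3.3,fy=3.3,interpolation=cv2.INTER_CUBIC))
cv2.imwrite("pics/c2.png",cv2.resize(b[95:295,150:390],None,fx=3,fy=3,interpolation=cv2.INTER_CUBIC))
```

```text
(no output)
```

View pics/c1.png

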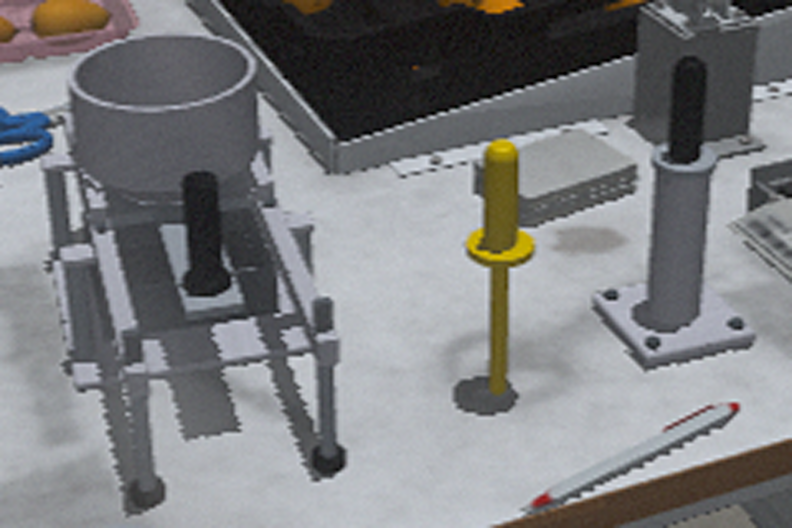

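View pics/c2.png

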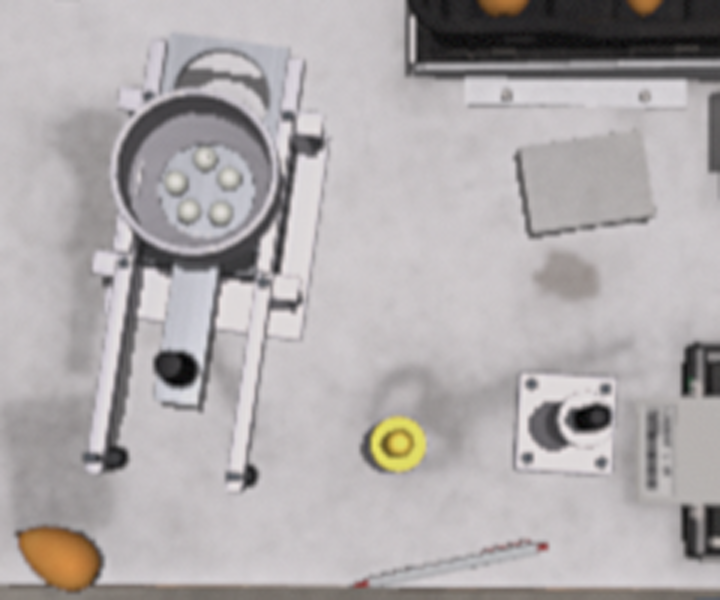

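```bash
cat > h.py <<'E'
import numpy as np, cv2
from scipy.spatial.transform import Rotation as Ro
K={"scene":np.array([[515.47066259,0,263.86160975],[0,515.47066259,215.54082051],[0,0,1]]),
"top":np.array([[488.52520725,0,283.44543777],[0,488.52520725,210.16139511],[0,0,1]])}
T={"scene":np.array([[-0.39583908,-0.41974699,0.81677652,-0.22705279],[-0.91826886,0.19029694,-0.34723101,0.338681],[-0.0096809,-0.88746805,-0.46076755,0.53968124],[0,0,0,1]]),
"top":np.array([[0.00987288,-0.99687556,0.07836869,0.43825688],[-0.99982602,-0.01108165,-0.0150043,0.01396579],[0.01582588,-0.07820692,-0.99681153,1.03861263],[0,0,0,1]])}
def ray(n,p):
    d=T[n][:3,:3]@np.linalg.solve(K[n],[p[0],p[1],1.]); return T[n][:3,3],d/np.linalg.norm(d)
def onz(n,p,z):
    o,d=ray(n,p); return o+d*(z-o[2])/d[2]
def tri(ps,pt):
    o1,d1=ray("scene",ps);o2,d2=ray("top",pt)
    t=np.linalg.lstsq(np.c_[d1,-d2],o2-o1,rcond=None)[0]
    a=o1+t[0]*d1;b=o2+t[1]*d2
    return (a+b)/2,np.linalg.norm(a-b)
def proj(n,P):
    c=np.linalg.inv(T[n])@np.r_[P,1]; q=K[n]@c[:3]; return q[:2]/q[2]
E
python3 - <<'E'
from h import *
for n,rois in (("scene",{"rod":(335,355,180,222),"post":(190,212,216,262)}),("top",{"rod":(332,358,225,245),"post":(195,222,205,228)})):
    g=cv2.cvtColor(cv2.imread(f"pics/{n}0.png"),cv2.COLOR_BGR2GRAY)
    for k,(x0,x1,y0,y1) in rois.items():
        m=(g[y0:y1,x0:x1]<55).astype(np.uint8)
        c=max(cv2.findContours(m,cv2.RETR_EXTERNAL,cv2.CHAIN_APPROX_NONE)[0],key=cv2.contourArea)
        p=c[:,0]+[x0,y0]; M=cv2.moments(c); 
        print(n,k,cv2.minAreaRect(p.astype(np.float32)),M['m10']/M['m00']+x0,M['m01']/M['m00']+y0)
        for r in m: print(''.join('.#'[v] for v in r))
E
```

```text
scene rod ((348.0433349609375, 202.9601287841797), (10.990463256835938, 32.13877868652344), 2.385944128036499) 347.8532863849765 202.56866197183098
....................
....................
....................
....................
....................
....................
....................
............#####...
..........########..
..........#########.
.........##########.
.........##########.
........############
.........##########.
.........##########.
........###########.
........###########.
........###########.
........###########.
........###########.
........###########.
........###########.
........###########.
........###########.
........###########.
........##########..
........##########..
........###########.
........##########..
........##########..
........##########..
........##########..
........##########..
........##########..
........#########...
........#########...
.......##########...
........#########...
........########....
............##......
....................
....................
scene post ((203.09475708007812, 240.395263671875), (37.25346374511719
[... 1783 characters left out ...]
, (9.0, 12.0), 90.0) 208.2744014732965 217.3314917127072
...........................
...........................
...........................
...........................
...........................
...........................
...........................
...........................
........#########..........
........####..#####........
.......####....####........
.......####....#####.......
.......####....#####.......
........###...######.......
.........###.#######.......
.........###########.......
..........#########........
...........#######.........
...........................
...........................
...........................
...........................
...........................
```

Run:
```python
from h import *
print("rod top",tri((349.5,189.5),(349.9,233.5)),onz("top",(349.9,233.5),.167))
print("post top",tri((200.8,224.5),(207.8,216.5)),onz("top",(207.8,216.5),.139),onz("scene",(200.8,224.5),.139))
# tube ring, footplate
b=cv2.imread("pics/top0.png");g=cv2.cvtColor(b,cv2.COLOR_BGR2GRAY)
m=(g[215:256,315:360]>150).astype(np.uint8)
for r in g[215:256,315:362]: print(' '.join('%3d'%v for v in r))
```

```text
rod top (array([ 0.46633005, -0.1186899 ,  0.16476921]), np.float64(4.5028139644170525e-05)) [ 0.46626961 -0.11833162  0.167     ]
post top (array([0.49641722, 0.1414544 , 0.13847135]), np.float64(0.0037871591677866045)) [0.49573115 0.13957944 0.139     ] [0.49661372 0.14333365 0.139     ]
191 192 193 192 190 188 185 184 184 186 186 185 183 180 175 173 172 171 170 169 167 168 168 168 165 164 165 162 160 160 160 160 162 166 171 172 173 174 174 177 181 185 189 189 185 184 182
188 189 190 188 189 186 183 182 182 185 183 182 181 178 174 168 168 166 165 163 165 165 167 167 164 165 165 164 161 162 164 166 166 170 173 175 176 175 176 177 181 186 187 188 185 183 182
187 188 185 185 183 181 180 178 178 178 176 174 172 170 166 162 160 160 159 157 160 161 165 165 165 163 164 165 163 164 168 168 172 172 175 176 174 175 175 177 180 183 185 184 184 182 179
183 183 182 180 178 177 175 171 166 169 168 162 162 159 155 154 150 148 149 149 151 153 161 163 162 161 161 161 163 164 167 168 168 170 170 170 170 170 172 172 175 178 179 181 181 180 177
182 178 178 175 172 171 167 158 161 183 184 175 176 176 1
[... 6198 characters left out ...]
 173 175 168 166 168 172 177 180 182 184 179 180 184 183 181 184 191 192 194 193 196 196 193 198 205 194 173 174 172 167 163 159 156 155
191 189 188 187 187 191 191 190 190 191 192 193 193 193 195 193 192 192 192 193 193 192 189 178 175 177 175 168 169 172 169 168 166 170 174 178 181 181 184 179 177 174 168 162 159 154 153
191 189 188 188 188 190 191 193 193 194 196 198 199 201 202 202 201 201 201 199 199 197 197 193 192 192 191 188 188 189 189 189 187 187 187 186 185 182 182 181 179 175 170 164 156 152 151
192 191 190 189 189 189 191 192 192 194 194 195 197 198 201 202 200 201 201 200 198 198 196 197 196 197 195 196 195 196 195 196 196 195 194 191 190 186 184 181 182 180 174 166 159 153 153
```

Run:
```python
import cv2
a=cv2.imread("pics/scene0.png");b=cv2.imread("pics/top0.png")
cv2.imwrite("pics/c3.png",cv2.resize(b[100:200,170:270],None,fx=6,fy=6,interpolation=cv2.INTER_NEAREST))
cv2.imwrite("pics/c4.png",cv2.resize(b[190:265,170:270],None,fx=7,fy=7,interpolation=cv2.INTER_NEAREST))
cv2.imwrite("pics/c5.png",cv2.resize(b[210:260,310:370],None,fx=11,fy=11,interpolation=cv2.INTER_NEAREST))
cv2.imwrite("pics/c6.png",cv2.resize(a[170:290,310:380],None,fx=5,fy=5,interpolation=cv2.INTER_NEAREST))
cv2.imwrite("pics/c7.png",cv2.resize(a[175:325,150:250],None,fx=4,fy=4,interpolation=cv2.INTER_NEAREST))
```

```text
(no output)
```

View pics/c3.png

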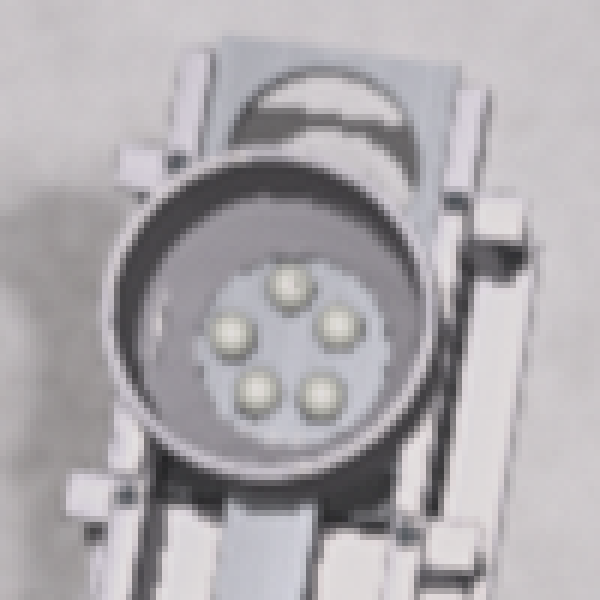

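View pics/c4.png

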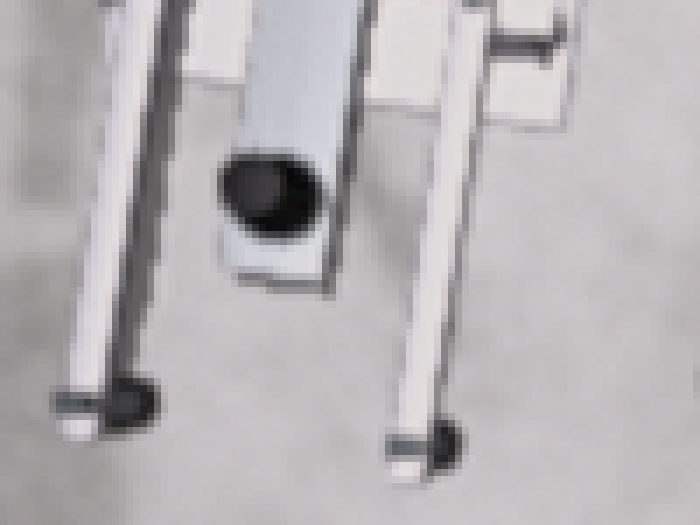

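View pics/c5.png

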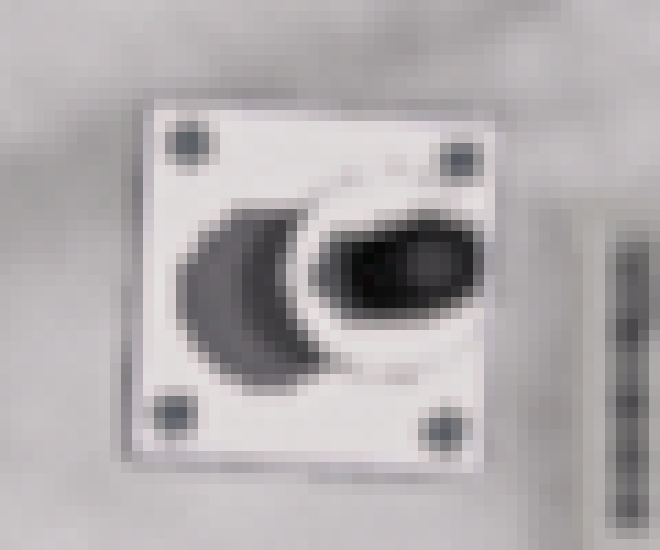

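View pics/c6.png

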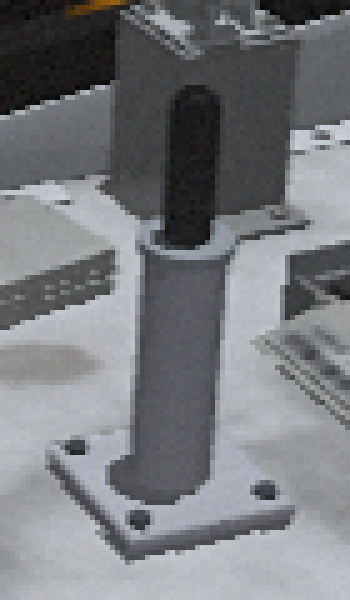

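View pics/c7.png

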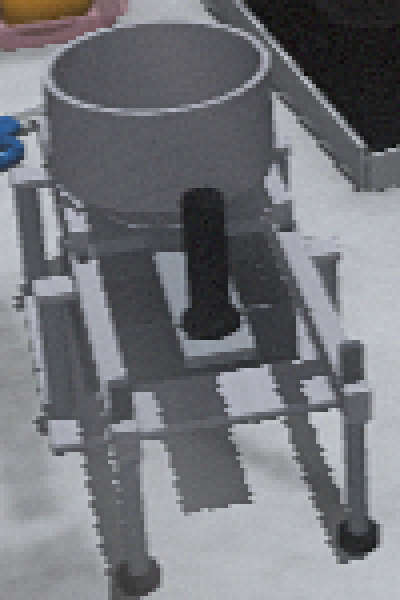

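Run:
```python
from h import *
print("post top",tri((200.3,224.3),(206.4,216.3)),onz("top",(206.4,216.3),.139))
print("rod top",tri((349.3,189.3),(349.2,233.6)))
# hopper rim ellipse in both views: radial bright ring peak
for n,c0,rr in(("top",(215,152),(24,32)),("scene",(189.5,202),None)):
    g=cv2.cvtColor(cv2.imread(f"pics/{n}0.png"),cv2.COLOR_BGR2GRAY).astype(np.float32)
    pts=[]
    for t in np.linspace(0,2*np.pi,72,endpoint=False):
        if n=="top": r=np.arange(24,31,.1); x=c0[0]+r*np.cos(t); y=c0[1]+r*np.sin(t)
        else: r=np.arange(.75,1.15,.01); x=c0[0]+27*r*np.cos(t); y=c0[1]+20.5*r*np.sin(t)
        v=cv2.remap(g,x.astype(np.float32)[None],y.astype(np.float32)[None],cv2.INTER_CUBIC)[0]
        i=v.argmax(); pts.append((x[i],y[i]))
    pts=np.array(pts,np.float32); e=cv2.fitEllipseAMS(pts)
    for _ in range(4):
        c=np.array(e[0]);a=np.deg2rad(e[2]);R=np.array([[np.cos(a),np.sin(a)],[-np.sin(a),np.cos(a)]])
        q=(pts-c)@R.T/(np.array(e[1])/2); res=abs(np.linalg.norm(q,axis=1)-1)
        e=cv2.fitEllipseAMS(pts[res<.04])
    print(n,e,(res<.04).sum(), onz(n,e[0],.146))
    # ring points on plane -> circle
    P=np.array([onz(n,p,.146)[:2] for p in pts[res<.04]])
    A=np.c_[2*P,np.ones(len(P))]; s=np.linalg.lstsq(A,(P**2).sum(1),rcond=None)[0]; print(s[:2],np.sqrt(s[2]+s[:2]@s[:2]))
    globals()["E"+n]=e[0]
print("rim tri",tri(Escene,Etop))
fl=onz("top",(180.2,246.9),.098);fr=onz("top",(227.6,253.2),.098);print("fins",fl,fr,np.linalg.norm(fl-fr),(fl+fr)/2)
# fins scene: left (c7 118,392)?, right (350,355)
print("fin scene R",onz("scene",(150+350/4-.5,175+343/4-.5),.098),onz("scene",(150+117/4-.5,175+380/4-.5),.098))
# tube
print("plate", [onz("top",(310+a/11-.5,210+b/11-.5),.008) for a,b in((188,143),(461,160),(174,412),(444,430))])
print("tube ring top", onz("top",(310+392/11-.5,210+278/11-.5),.108))
print("ring tri", tri((310+187/5-.5,170+240/5-.5),(310+392/11-.5,210+276/11-.5)))
```

```text
post top (array([0.49641717, 0.1431215 , 0.13930342]), np.float64(0.0021146147611874806)) [0.49607198 0.14215873 0.139     ]
rod top (array([ 0.46595119, -0.11761022,  0.16549197]), np.float64(0.0006998936214485105))
top ((215.55531311035156, 150.1738739013672), (53.43968200683594, 58.443607330322266), 51.702606201171875) 54 [0.61815483 0.12700918 0.146     ]
[0.61868025 0.12708356] 0.05190262953612609
scene ((188.0091552734375, 199.90562438964844), (39.87110137939453, 58.080955505371094), 90.44673919677734) 29 [0.58116512 0.14032372 0.146     ]
[0.58492455 0.11943837] 0.07880371451167088
rim tri (array([0.62233753, 0.12988194, 0.12583268]), np.float64(0.00066825297956849))
fins [0.43948545 0.19672076 0.098     ] [0.42835627 0.10593426 0.098     ] 0.0914661059411552 [0.43392086 0.15132751 0.098     ]
fin scene R [0.43147467 0.10612065 0.098     ] [0.44354413 0.19811948 0.098     ]
plate [array([ 0.49412045, -0.09307136,  0.008     ]), array([ 0.49140971, -0.14568204,  0.008     ]), array([ 0.44251325, -0.09053849,  0.008     ]), array([ 0.43958778, -0.14236346,  0.008     ])]
tube ring top [ 0.46564546 -0.11817897  0.108     ]
ring tri (array([ 0.46605069, -0.11767245,  0.11007113]), np.float64(0.00048556611607157487))
```

Run:
```python
from h import *
# manual outer-rim points
c3=lambda a,b:(170+a/6-.5,100+b/6-.5)
def circ(P):
    A=np.c_[2*P,np.ones(len(P))]; s=np.linalg.lstsq(A,(P**2).sum(1),rcond=None)[0]; return s[:2],np.sqrt(s[2]+s[:2]@s[:2])
P=np.array([onz("top",c3(*p),.146)[:2] for p in((103,310),(442,315),(272,149),(275,481),(155,200),(160,432),(395,435),(390,195))])
print(circ(P))
c7=lambda a,b:(150+a/4-.5,175+b/4-.5)
P=np.array([onz("scene",c7(*p),.146)[:2] for p in((43,80),(271,62),(160,23),(152,115),(80,40),(235,100))])
print(circ(P))
a=cv2.imread("pics/scene0.png");cv2.imwrite("pics/c8.png",cv2.resize(a[175:240,155:225],None,fx=9,fy=9,interpolation=cv2.INTER_NEAREST))
# outlet disc & gate back hole at z .077
y=-.122;x=np.array([np.cos(y),np.sin(y)])
for c in((.6165,.129),(.618,.127)):
  print(proj("top",[*c,.146]),proj("top",[*c,.077]),proj("scene",[*c,.146]))
```

```text
(array([0.61488951, 0.12739746]), np.float64(0.051710174993769877))
(array([0.61574593, 0.12851402]), np.float64(0.051378886938588504))
[214.45641925 151.04476599] [218.79474718 157.94869411] [188.68507767 191.16581702]
[215.5585506  150.25671276] [219.81814554 157.21541637] [189.51558546 190.66435007]
```

View pics/c8.png

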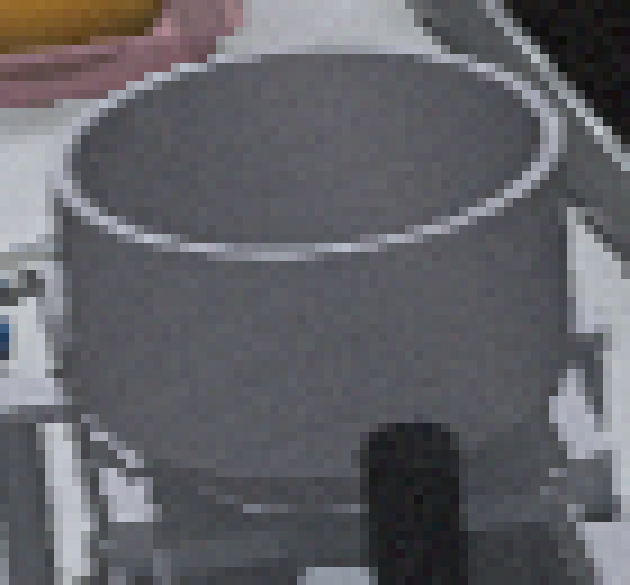

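```bash
cat >> h.py <<'E'
def tool():
    from bench import robot
    o=robot.get_obs(); R=Ro.from_euler('xyz',o['ee_rot']).as_matrix(); return o,R
def go(P,yaw=None):
    """needed shift in tool axes to world TCP P; tool y azimuth"""
    o,R=tool(); d=R.T@(np.array(P)-o['tool_pos']); print("t",round(float(o['time']),2),"pos",o['tool_pos'].round(4),"F",o['wrist_force'].round(1),"w",round(float(o['width']),4),"q",o['joint_positions'].round(2)); print("shift mm",(d*1000).round(1),"ty az",round(float(np.arctan2(R[1,1],R[0,1])),3),"tz az",round(float(np.arctan2(R[1,2],R[0,2])),3))
    if yaw is not None:
        t=(np.arctan2(R[1,1],R[0,1])-yaw+np.pi/2)%np.pi-np.pi/2; print("roll about tool x",t)
    return d
E
python3 - <<'E'
from h import *
o,R=tool(); print(R.round(3)); go([.466,-.118,.23],0)
print("clamp",tri((361,118),(432,125)))
print("printer lid corners",tri((400,150),(418,205)))
print(tri((300,222),(345,156)))
print([onz("top",p,.1)for p in((420,203),(492,205),(420,283),(376,208))])
E
```

```text
[[-0.001  0.355  0.935]
 [-0.002  0.935 -0.355]
 [-1.    -0.002 -0.   ]]
t 0.1 pos [0.195  0.5137 0.1737] F [-0.1 -0.2  0.9] w 0.0941 q [ 1.1   0.09  1.37 -0.    1.68 -0.1 ]
shift mm [ -55.4 -494.5  477.6] ty az 1.208 tz az -0.363
roll about tool x 1.2080067561172463
clamp (array([ 0.64912718, -0.25168418,  0.22557053]), np.float64(0.004797376639551909))
printer lid corners (array([ 0.50987785, -0.23941249,  0.20307264]), np.float64(0.020459484490346833))
(array([ 0.63926176, -0.12330777,  0.01541017]), np.float64(0.017151849397501997))
[array([ 0.5289154, -0.2647251,  0.1      ]), array([ 0.52660811, -0.4051519 ,  0.1       ]), array([ 0.37515157, -0.26286674,  0.1       ]), array([ 0.51823261, -0.17912874,  0.1       ])]
```

Emit:
{"api": "send_rows", "payload": {"increments": [[1, -0.011, -0.027, 0.026, 0.12], [1, -0.022, -0.054, 0.052, 0.24], [1, -0.033, -0.081, 0.078, 0.36], [1, -0.044, -0.108, 0.104, 0.48], [1, -0.055, -0.135, 0.13, 0.6]]}}

```text
time: 0.52
tool_pos: [0.2688, 0.3401, 0.2297]
ee_rot: [-1.256, 1.57, -2.224]
wrist_force: [1.6, -0.6, 1.1]
width: 0.0936
```

```bash
python3 -c "
from h import *
go([.466,-.118,.23],0)"
```

```text
t 0.52 pos [0.2688 0.3401 0.2297] F [ 1.6 -0.6  1.1] w 0.0936 q [ 0.77 -0.18  1.52 -0.    1.8   0.17]
shift mm [-1.000e-01 -9.740e+01  4.892e+02] ty az 0.603 tz az -0.968
roll about tool x 0.6030451768629499
```

Emit:
{"api": "send_rows", "payload": {"increments": [[1, 0, -0.008, 0.039, 0.12], [1, 0, -0.016, 0.078, 0.24], [1, 0, -0.024, 0.117, 0.36], [1, 0, -0.032, 0.156, 0.48], [1, 0, -0.039, 0.195, 0.603]]}}

```text
time: 0.93
tool_pos: [0.3481, 0.1577, 0.2296]
ee_rot: [2.428, 1.571, 0.857]
wrist_force: [1.1, 0.0, 1.2]
width: 0.0939
```

```bash
python3 -c "
from h import *
go([.466,-.118,.23],0)"
```

```text
t 0.93 pos [0.3481 0.1577 0.2296] F [1.1 0.  1.2] w 0.0939 q [ 0.28 -0.3   1.61  0.    1.83  0.28]
shift mm [ -0.5 118.  275.6] ty az -0.001 tz az -1.571
roll about tool x -0.0005009172012178098
```

Axes now: tool x = down, tool y = world +x, tool z = world −y.

Emit:
{"api": "send_rows", "payload": {"increments": [[1, 0, 0.016, 0.037, 0], [1, 0, 0.032, 0.074, 0], [1, 0, 0.048, 0.111, 0], [1, 0, 0.064, 0.148, 0], [1, 0, 0.08, 0.185, 0]]}}

```text
time: 1.35
tool_pos: [0.4292, -0.0271, 0.2295]
ee_rot: [-2.766, 1.57, 1.951]
wrist_force: [1.1, 0.6, 0.2]
width: 0.0938
```

Emit:
{"api": "send_rows", "payload": {"increments": [[1, 0, 0.015, 0.035, 0], [1, 0, 0.03, 0.07, 0], [1, 0, 0.038, 0.0905, 0], [1, 0, 0.038, 0.0905, 0]]}}

```text
time: 1.68
tool_pos: [0.468, -0.1192, 0.2279]
ee_rot: [-1.456, 1.568, -3.028]
wrist_force: [-0.0, 0.1, 0.2]
width: 0.094
```

Run:
```python
from h import *
from bench import robot
go([.466,-.118,.12],0)
for n in("scene","top"):
    im=robot.snapshot(n)["image"][:,:,::-1]; cv2.imwrite(f"pics/{n}1.png",im)
cv2.imwrite("pics/s1.png",np.hstack([cv2.imread("pics/scene1.png")[100:300,250:450],cv2.imread("pics/top1.png")[130:330,250:450]]).repeat(2,0).repeat(2,1)[:600,:800])
```

```text
t 1.68 pos [ 0.468  -0.1192  0.2279] F [-0.   0.1  0.2] w 0.094 q [-0.37 -0.06  1.42 -0.    1.79 -0.37]
shift mm [107.9  -1.7  -1.2] ty az -0.0 tz az -1.571
roll about tool x -0.00042350470698204745
```

View pics/s1.png

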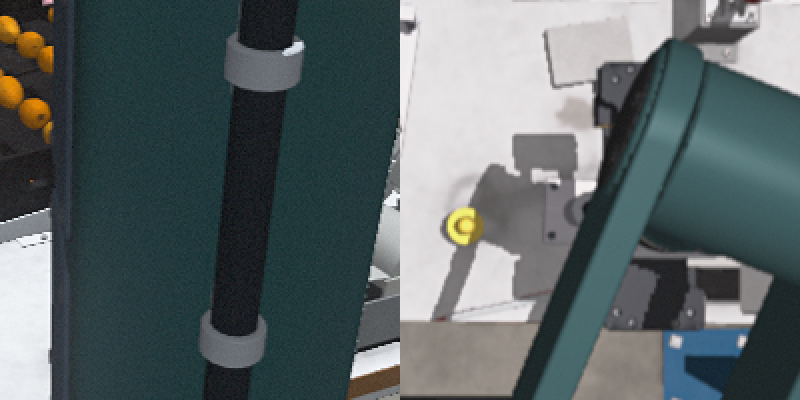

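Emit:
{"api": "send_rows", "payload": {"increments": [[1, 0.025, -0.0015, -0.001, 0], [1, 0.05, -0.0015, -0.001, 0], [1, 0.075, -0.0015, -0.001, 0], [1, 0.095, -0.0015, -0.001, 0], [1, 0.108, -0.0015, -0.001, 0]]}}

```text
time: 2.2
tool_pos: [0.4643, -0.1119, 0.1194]
ee_rot: [-2.129, 1.567, 2.591]
wrist_force: [-0.3, -0.1, -0.0]
width: 0.094
```

Emit:
{"api": "send_rows", "payload": {"increments": [[-1, 0, 0, 0, 0], [-1, 0, 0, 0, 0], [-1, 0, 0, 0, 0], [-1, 0, 0, 0, 0], [-1, 0, 0, 0, 0]]}}

```text
time: 2.62
tool_pos: [0.4669, -0.1144, 0.1234]
ee_rot: [1.28, 1.568, -0.285]
wrist_force: [-0.5, 0.6, 0.6]
width: 0.0639
```

Emit:
{"api": "send_rows", "payload": {"increments": [[-1, 0, 0, 0, 0], [-1, 0, 0, 0, 0], [-1, 0, 0, 0, 0]]}}

```text
time: 2.87
tool_pos: [0.4663, -0.1145, 0.1221]
ee_rot: [1.406, 1.57, -0.16]
wrist_force: [0.4, -0.6, 0.0]
width: 0.0436
```

Run:
```python
from h import *
for i in range(3): go([.466,-.118,.12],0)
```

```text
t 2.87 pos [ 0.4663 -0.1145  0.1221] F [ 0.4 -0.6  0. ] w 0.0436 q [-0.36 -0.05  1.62  0.    1.58 -0.36]
shift mm [ 2.1 -0.3  3.5] ty az 0.005 tz az -1.566
roll about tool x 0.004881878301969289
t 2.87 pos [ 0.4663 -0.1145  0.1221] F [ 0.4 -0.6  0. ] w 0.0436 q [-0.36 -0.05  1.62  0.    1.58 -0.36]
shift mm [ 2.1 -0.3  3.5] ty az 0.005 tz az -1.566
roll about tool x 0.004881878301969289
t 2.87 pos [ 0.4663 -0.1145  0.1221] F [ 0.4 -0.6  0. ] w 0.0436 q [-0.36 -0.05  1.62  0.    1.58 -0.36]
shift mm [ 2.1 -0.3  3.5] ty az 0.005 tz az -1.566
roll about tool x 0.004881878301969289
```

Emit:
{"api": "send_rows", "payload": {"increments": [[-1, 0, 0, 0, 0]]}}

```text
time: 2.95
tool_pos: [0.4661, -0.1145, 0.1219]
ee_rot: [1.693, 1.571, 0.127]
wrist_force: [0.1, -0.0, -0.1]
width: 0.0374
```

Run:
```python
from h import *
for i in range(1): go([.466,-.118,.12],0)
```

```text
t 2.95 pos [ 0.4661 -0.1145  0.1219] F [ 0.1 -0.  -0.1] w 0.0374 q [-0.36 -0.05  1.62  0.    1.58 -0.36]
shift mm [ 1.9 -0.2  3.5] ty az 0.005 tz az -1.566
roll about tool x 0.0047923427296472365
```

Emit:
{"api": "send_rows", "payload": {"increments": [[-0.3, 0.002, 0, 0.0035, 0], [-0.3, 0.002, 0, 0.0035, 0]]}}

```text
time: 3.12
tool_pos: [0.4659, -0.1183, 0.1193]
ee_rot: [-1.492, 1.57, -3.059]
wrist_force: [-0.7, 0.1, -0.0]
width: 0.0327
```

Emit:
{"api": "send_rows", "payload": {"increments": [[-1, 0, 0, 0, 0], [-1, 0, 0, 0, 0], [-1, 0, 0, 0, 0], [-1, 0, 0, 0, 0], [-1, 0, 0, 0, 0]]}}

```text
time: 3.53
tool_pos: [0.466, -0.1179, 0.1197]
ee_rot: [-2.195, 1.571, 2.522]
wrist_force: [0.4, 0.5, -0.6]
width: 0.0173
```

Run:
```python
from h import *
go([.466,-.118,.12],0)
```

```text
t 3.53 pos [ 0.466  -0.1179  0.1197] F [ 0.4  0.5 -0.6] w 0.0173 q [-0.37 -0.05  1.62  0.    1.57 -0.37]
shift mm [-0.3 -0.   0.1] ty az 0.005 tz az -1.566
roll about tool x 0.005048516728913377
```

Emit:
{"api": "send_rows", "payload": {"increments": [[-1, -0.02, 0, 0, 0], [-1, -0.05, 0, 0, 0], [-1, -0.085, 0, 0, 0], [-1, -0.12, 0, 0, 0], [-1, -0.155, 0, 0, 0]]}}

```text
time: 3.95
tool_pos: [0.4657, -0.1177, 0.2761]
ee_rot: [-2.154, 1.57, 2.563]
wrist_force: [-0.1, 0.3, -0.5]
width: 0.0171
```

Run:
```python
from h import *
go([.6155,.1283,.285],0)
```

```text
t 3.95 pos [ 0.4657 -0.1177  0.2761] F [-0.1  0.3 -0.5] w 0.0171 q [-0.37 -0.07  1.33  0.    1.88 -0.37]
shift mm [  -8.9  151.1 -245.2] ty az 0.005 tz az -1.566
roll about tool x 0.0051062570837983046
```

Emit:
{"api": "send_rows", "payload": {"increments": [[-1, -0.003, 0.015, -0.025, 0], [-1, -0.006, 0.035, -0.058, 0], [-1, -0.009, 0.055, -0.091, 0], [-1, -0.009, 0.075, -0.124, 0], [-1, -0.009, 0.09, -0.147, 0]]}}

```text
time: 4.37
tool_pos: [0.5564, 0.0324, 0.2837]
ee_rot: [2.692, 1.57, 1.129]
wrist_force: [-0.7, -0.6, -0.4]
width: 0.0169
```

Emit:
{"api": "send_rows", "payload": {"increments": [[-1, 0, 0.015, -0.025, 0], [-1, 0, 0.03, -0.05, 0], [-1, 0, 0.045, -0.075, 0], [-1, 0, 0.055, -0.09, 0], [-1, 0, 0.061, -0.099, 0]]}}

```text
time: 4.78
tool_pos: [0.6165, 0.1311, 0.2825]
ee_rot: [-1.772, 1.569, 2.948]
wrist_force: [0.2, -0.5, -2.3]
width: 0.0166
```

Emit:
{"api": "send_rows", "payload": {"increments": [[-1, 0, 0, 0, 0], [-1, 0, 0, 0, 0]]}}

```text
time: 4.95
tool_pos: [0.6157, 0.1286, 0.2833]
ee_rot: [-1.031, 1.57, -2.597]
wrist_force: [1.1, -0.1, -0.7]
width: 0.0174
```

Run:
```python
from h import *
from bench import robot
go([.6155,.1283,.285],0)
for n in("scene","top"):
    im=robot.snapshot(n)["image"][:,:,::-1]; cv2.imwrite(f"pics/{n}2.png",im)
cv2.imwrite("pics/s2.png",np.hstack([cv2.imread("pics/scene2.png")[100:300,100:300],cv2.imread("pics/top2.png")[60:260,130:330]]).repeat(2,0).repeat(2,1)[:600,:800])
```

```text
t 4.95 pos [0.6157 0.1286 0.2833] F [ 1.1 -0.1 -0.7] w 0.0174 q [ 0.12  0.28  0.94 -0.    1.93  0.11]
shift mm [-1.7 -0.2  0.3] ty az 0.005 tz az -1.566
roll about tool x 0.0052201129822100345
```

View pics/s2.png

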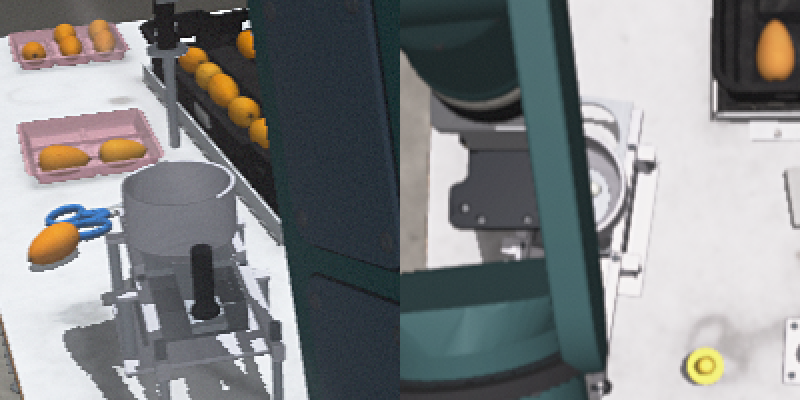

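Run:
```python
from h import *
print(proj("scene",[.6157,.1286,.1806]),proj("scene",[.6157,.1286,.1806+.09]))
a=cv2.imread("pics/scene2.png");cv2.imwrite("pics/c9.png",cv2.resize(a[95:215,150:230],None,fx=5,fy=5,interpolation=cv2.INTER_NEAREST))
```

```text
[187.54422163 173.79792013] [183.46193409 125.33505941]
```

View pics/c9.png

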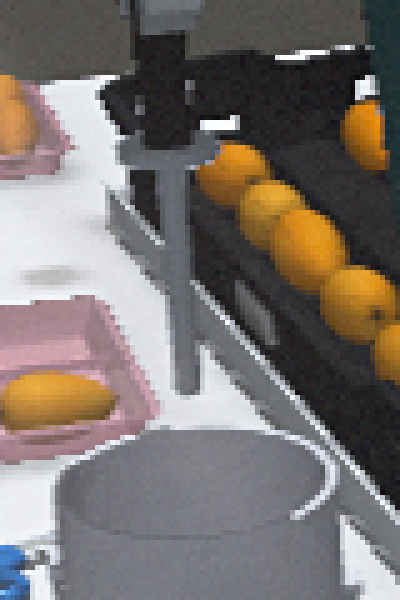

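Emit:
{"api": "send_rows", "payload": {"increments": [[-1, 0.025, 0, 0, 0], [-1, 0.05, 0, 0, 0], [-1, 0.07, 0, 0, 0], [-1, 0.085, 0, 0, 0], [-1, 0.092, 0, 0, 0]]}}

```text
time: 5.47
tool_pos: [0.6142, 0.1273, 0.1894]
ee_rot: [-1.397, 1.567, -2.964]
wrist_force: [-0.2, 0.2, -1.1]
width: 0.0168
```

Emit:
{"api": "send_rows", "payload": {"increments": [[-1, 0.003, 0, 0, 0], [-1, 0.006, 0, 0, 0], [-1, 0.006, 0, 0, 0]]}}

```text
time: 5.72
tool_pos: [0.6162, 0.1285, 0.1868]
ee_rot: [1.701, 1.569, 0.135]
wrist_force: [0.8, -0.7, -0.8]
width: 0.0172
```

Run:
```python
from h import *
go([.6155,.1283,.185],0)
for k in range(0,21): 
    f=np.deg2rad(18*k)+.124+.005; print(k,(18*np.cos(f)).round(1),(18*np.sin(f)).round(1),end=' | ')
```

```text
t 5.72 pos [0.6162 0.1285 0.1868] F [ 0.8 -0.7 -0.8] w 0.0172 q [0.12 0.26 1.14 0.   1.73 0.11]
shift mm [ 1.7 -0.7  0.2] ty az 0.004 tz az -1.566
roll about tool x 0.00434897949912183
0 17.9 2.3 | 1 16.3 7.7 | 2 13.1 12.4 | 3 8.6 15.8 | 4 3.3 17.7 | 5 -2.3 17.9 | 6 -7.7 16.3 | 7 -12.4 13.1 | 8 -15.8 8.6 | 9 -17.7 3.3 | 10 -17.9 -2.3 | 11 -16.3 -7.7 | 12 -13.1 -12.4 | 13 -8.6 -15.8 | 14 -3.3 -17.7 | 15 2.3 -17.9 | 16 7.7 -16.3 | 17 12.4 -13.1 | 18 15.8 -8.6 | 19 17.7 -3.3 | 20 17.9 2.3 |
```

Emit:
{"api": "send_rows", "payload": {"increments": [[-1, 0.0015, 0.005, 0.001, 0], [-1, 0.0015, 0.01, 0.0015, 0], [-1, 0.0015, 0.0145, 0.002, 0], [-1, 0.0015, 0.0175, 0.0023, 0], [-1, 0.0015, 0.0175, 0.0023, 0]]}}

```text
time: 6.13
tool_pos: [0.6332, 0.1265, 0.1842]
ee_rot: [-1.544, 1.569, -3.11]
wrist_force: [-1.9, -0.6, -0.0]
width: 0.0172
```

```bash
cat >> h.py <<'E'
def disp(H=(.6155,.1283),yaw=-.124):
    o,R=tool(); d=o['tool_pos'][:2]-H; c,s=np.cos(yaw),np.sin(yaw)
    g=o['tool_pos']-R[:,0]*(-.0188)*0; tip=o['tool_pos']+R[:,0]*.1027; e=tip[:2]-H
    print("t",round(float(o['time']),2),"tcp in disp mm",(np.array([c*d[0]+s*d[1],-s*d[0]+c*d[1]])*1000).round(1),"tip",(np.array([c*e[0]+s*e[1],-s*e[0]+c*e[1]])*1000).round(1),"tip z",tip[2].round(4),"F",o['wrist_force'].round(1),'w',round(float(o['width']),4))
E
python3 -c "
from h import *
disp()"
```

```text
t 6.13 tcp in disp mm [17.8  0.5] tip [17.6  0.4] tip z 0.0815 F [-1.9 -0.6 -0. ] w 0.0172
```

Emit:
{"api": "send_rows", "payload": {"increments": [[-1, 0, -0.0016, 0.0054, 0], [-1, 0, -0.0048, 0.0101, 0], [-1, 0, -0.0093, 0.0135, 0], [-1, 0, -0.0146, 0.0154, 0], [-1, 0, -0.0202, 0.0156, 0]]}}

```text
time: 6.55
tool_pos: [0.6132, 0.1109, 0.1847]
ee_rot: [2.154, 1.569, 0.588]
wrist_force: [-0.3, 1.3, -0.0]
width: 0.0169
```

```bash
python3 -c "
from h import *
disp()"
```

```text
t 6.55 tcp in disp mm [ -0.1 -17.6] tip [  0.1 -17.4] tip z 0.082 F [-0.3  1.3 -0. ] w 0.0169
```

Emit:
{"api": "send_rows", "payload": {"increments": [[-1, 0, -0.0054, -0.0016, 0], [-1, 0, -0.0101, -0.0048, 0], [-1, 0, -0.0135, -0.0093, 0], [-1, 0, -0.0154, -0.0146, 0], [-1, 0, -0.0156, -0.0202, 0]]}}

```text
time: 6.97
tool_pos: [0.598, 0.1315, 0.1852]
ee_rot: [1.492, 1.568, -0.074]
wrist_force: [1.8, -0.0, 0.3]
width: 0.0172
```

```bash
python3 -c "
from h import *
disp()"
```

```text
t 6.97 tcp in disp mm [-17.7   1. ] tip [-17.5   1. ] tip z 0.0825 F [ 1.8 -0.   0.3] w 0.0172
```

Tracking the circle to better than 1 mm. Continue.

Emit:
{"api": "send_rows", "payload": {"increments": [[-1, 0, 0.0016, -0.0054, 0], [-1, 0, 0.0048, -0.0101, 0], [-1, 0, 0.0093, -0.0135, 0], [-1, 0, 0.0146, -0.0154, 0], [-1, 0, 0.0202, -0.0156, 0]]}}

```text
time: 7.38
tool_pos: [0.6179, 0.1472, 0.1837]
ee_rot: [-1.433, 1.569, -2.998]
wrist_force: [0.1, -0.2, -0.7]
width: 0.0172
```

Emit:
{"api": "send_rows", "payload": {"increments": [[-1, 0, 0.0054, 0.0016, 0], [-1, 0, 0.0101, 0.0048, 0], [-1, 0, 0.0135, 0.0093, 0], [-1, 0, 0.0154, 0.0146, 0], [-1, 0, 0.0156, 0.0202, 0]]}}

```text
time: 7.8
tool_pos: [0.6335, 0.1265, 0.184]
ee_rot: [-2.544, 1.569, 2.173]
wrist_force: [-1.6, 1.4, -0.4]
width: 0.0174
```

Run:
```python
from h import *
from bench import robot
disp()
for n in("scene","top"):
    im=robot.snapshot(n)["image"][:,:,::-1]; cv2.imwrite(f"pics/{n}3.png",im)
cv2.imwrite("pics/s3.png",np.hstack([cv2.imread("pics/scene3.png")[100:250,130:280],cv2.imread("pics/top3.png")[80:230,160:310]]).repeat(2,0).repeat(2,1)[:600,:800])
```

```text
t 7.8 tcp in disp mm [18.   0.4] tip [17.9  0.5] tip z 0.0813 F [-1.6  1.4 -0.4] w 0.0174
```

View pics/s3.png

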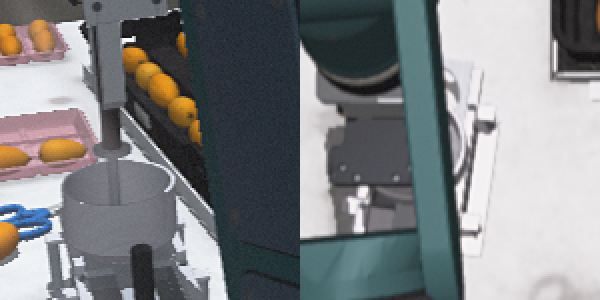

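Emit:
{"api": "send_rows", "payload": {"increments": [[-1, 0, -0.0016, 0.0054, 0], [-1, 0, -0.0048, 0.0101, 0], [-1, 0, -0.0093, 0.0135, 0], [-1, 0, -0.0146, 0.0154, 0], [-1, 0, -0.0202, 0.0156, 0]]}}

```text
time: 8.32
tool_pos: [0.6131, 0.1103, 0.1845]
ee_rot: [1.339, 1.57, -0.227]
wrist_force: [1.6, -0.1, -1.3]
width: 0.0171
```

Emit:
{"api": "send_rows", "payload": {"increments": [[-1, 0, -0.0054, -0.0016, 0], [-1, 0, -0.0101, -0.0048, 0], [-1, 0, -0.0135, -0.0093, 0], [-1, 0, -0.0154, -0.0146, 0], [-1, 0, -0.0156, -0.0202, 0]]}}

```text
time: 8.73
tool_pos: [0.5974, 0.1311, 0.1846]
ee_rot: [0.55, 1.569, -1.016]
wrist_force: [1.3, -0.6, 0.6]
width: 0.0171
```

Emit:
{"api": "send_rows", "payload": {"increments": [[-1, 0, 0.0016, -0.0054, 0], [-1, 0, 0.0048, -0.0101, 0], [-1, 0, 0.0093, -0.0135, 0], [-1, 0, 0.0146, -0.0154, 0], [-1, 0, 0.0202, -0.0156, 0]]}}

```text
time: 9.15
tool_pos: [0.6176, 0.1471, 0.1836]
ee_rot: [-1.382, 1.568, -2.947]
wrist_force: [-0.3, -1.5, -0.7]
width: 0.0172
```

Emit:
{"api": "send_rows", "payload": {"increments": [[-1, 0, 0.0054, 0.0016, 0], [-1, 0, 0.0101, 0.0048, 0], [-1, 0, 0.0135, 0.0093, 0], [-1, 0, 0.0154, 0.0146, 0], [-1, 0, 0.0156, 0.0202, 0]]}}

```text
time: 9.57
tool_pos: [0.6341, 0.1261, 0.184]
ee_rot: [2.349, 1.57, 0.783]
wrist_force: [-0.0, -0.1, -1.1]
width: 0.0173
```

Emit:
{"api": "send_rows", "payload": {"increments": [[-1, 0, -0.0016, 0.0054, 0], [-1, 0, -0.0048, 0.0101, 0], [-1, 0, -0.0093, 0.0135, 0], [-1, 0, -0.0146, 0.0154, 0], [-1, 0, -0.0202, 0.0156, 0]]}}

```text
time: 9.98
tool_pos: [0.6128, 0.1103, 0.1845]
ee_rot: [1.095, 1.57, -0.471]
wrist_force: [0.7, 1.2, 0.2]
width: 0.0172
```

```bash
python3 -c "
from h import *
disp()"
```

```text
t 9.98 tcp in disp mm [ -0.4 -18.2] tip [ -0.3 -18.2] tip z 0.0818 F [0.7 1.2 0.2] w 0.0172
```

Emit:
{"api": "send_rows", "payload": {"increments": [[-1, 0, -0.0054, -0.0016, 0], [-1, 0, -0.0101, -0.0048, 0], [-1, 0, -0.0135, -0.0093, 0], [-1, 0, -0.0154, -0.0146, 0], [-1, 0, -0.0156, -0.0202, 0]]}}

```text
time: 10.4
tool_pos: [0.5966, 0.1316, 0.1842]
ee_rot: [-1.101, 1.569, -2.666]
wrist_force: [-0.0, -0.6, -1.0]
width: 0.0169
```

Emit:
{"api": "send_rows", "payload": {"increments": [[-1, 0, 0.0016, -0.0054, 0], [-1, 0, 0.0048, -0.0101, 0], [-1, 0, 0.0093, -0.0135, 0], [-1, 0, 0.0146, -0.0154, 0], [-1, 0, 0.0202, -0.0156, 0]]}}

```text
time: 10.82
tool_pos: [0.6183, 0.147, 0.184]
ee_rot: [-0.631, 1.57, -2.196]
wrist_force: [-0.1, -0.6, 0.1]
width: 0.0171
```

Emit:
{"api": "send_rows", "payload": {"increments": [[-1, 0, 0.0054, 0.0016, 0], [-1, 0, 0.0101, 0.0048, 0], [-1, 0, 0.0135, 0.0093, 0], [-1, 0, 0.0154, 0.0146, 0], [-1, 0, 0.0156, 0.0202, 0]]}}

```text
time: 11.23
tool_pos: [0.6329, 0.1264, 0.1839]
ee_rot: [-1.99, 1.568, 2.727]
wrist_force: [-1.8, 0.5, 0.7]
width: 0.017
```

Emit:
{"api": "send_rows", "payload": {"increments": [[-1, 0, -0.006, 0, 0], [-1, -0.004, -0.012, 0, 0], [-1, -0.025, -0.0175, -0.0023, 0], [-1, -0.055, -0.0175, -0.0023, 0], [-1, -0.09, -0.0175, -0.0023, 0]]}}

```text
time: 11.65
tool_pos: [0.6143, 0.129, 0.2739]
ee_rot: [-1.505, 1.568, -3.071]
wrist_force: [0.3, 0.5, 0.1]
width: 0.0171
```

Run:
```python
from h import *
from bench import robot
go([.466,-.118,.28],0); 
a=robot.snapshot("scene")["image"][:,:,::-1]; cv2.imwrite("pics/scene4.png",a)
cv2.imwrite("pics/c10.png",cv2.resize(a[95:245,140:240],None,fx=4,fy=4,interpolation=cv2.INTER_NEAREST))
```

```text
t 11.65 pos [0.6143 0.129  0.2739] F [0.3 0.5 0.1] w 0.0171 q [0.12 0.27 0.96 0.   1.91 0.11]
shift mm [  -5.6 -149.7  246.2] ty az 0.005 tz az -1.565
roll about tool x 0.00540100672771926
```

View pics/c10.png

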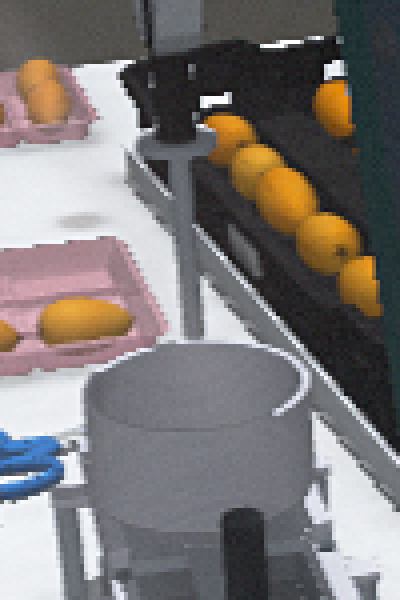

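Emit:
{"api": "send_rows", "payload": {"increments": [[-1, -0.01, -0.01, 0.016, 0], [-1, -0.01, -0.028, 0.046, 0], [-1, -0.01, -0.048, 0.079, 0], [-1, -0.01, -0.068, 0.112, 0], [-1, -0.01, -0.088, 0.145, 0]]}}

```text
time: 12.12
tool_pos: [0.5275, -0.0174, 0.285]
ee_rot: [1.384, 1.568, -0.18]
wrist_force: [-0.1, -1.3, -0.8]
width: 0.0173
```

Emit:
{"api": "send_rows", "payload": {"increments": [[-1, 0, -0.018, 0.03, 0], [-1, 0, -0.034, 0.055, 0], [-1, 0, -0.048, 0.08, 0], [-1, 0, -0.057, 0.094, 0], [-1, 0, -0.062, 0.101, 0]]}}

```text
time: 12.53
tool_pos: [0.4659, -0.1195, 0.2853]
ee_rot: [1.056, 1.568, -0.512]
wrist_force: [-0.1, 0.1, -0.2]
width: 0.0169
```

Emit:
{"api": "send_rows", "payload": {"increments": [[-1, 0, 0, 0, 0], [-1, 0, 0, 0, 0], [-1, 0, 0, 0, 0]]}}

```text
time: 12.78
tool_pos: [0.4676, -0.117, 0.2844]
ee_rot: [1.919, 1.57, 0.355]
wrist_force: [1.3, 0.0, -1.0]
width: 0.0176
```

Run:
```python
from h import *
from bench import robot
go([.466,-.118,.235],0); 
for n in("scene","top"):
    im=robot.snapshot(n)["image"][:,:,::-1]; cv2.imwrite(f"pics/{n}5.png",im)
cv2.imwrite("pics/s5.png",np.hstack([cv2.imread("pics/scene5.png")[100:300,250:450],cv2.imread("pics/top5.png")[100:300,170:370]]).repeat(2,0).repeat(2,1)[:600,:800])
```

```text
t 12.78 pos [ 0.4676 -0.117   0.2844] F [ 1.3  0.  -1. ] w 0.0176 q [-0.36 -0.06  1.31  0.    1.9  -0.37]
shift mm [49.4 -1.6  1. ] ty az 0.006 tz az -1.565
roll about tool x 0.006256840459042179
```

View pics/s5.png

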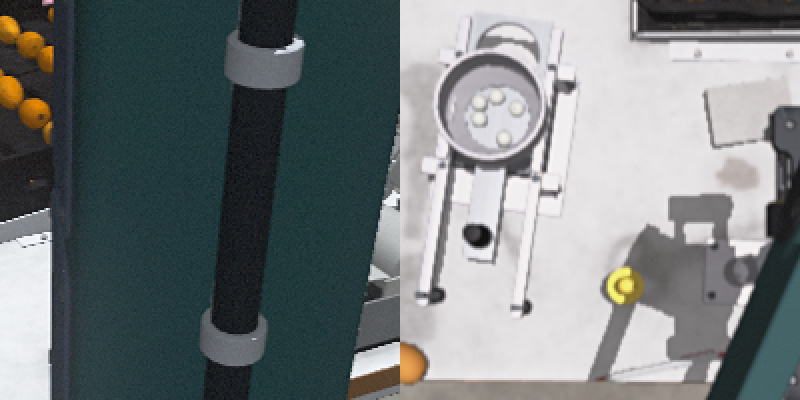

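Emit:
{"api": "send_rows", "payload": {"increments": [[-1, 0.02, -0.0015, 0.001, 0], [-1, 0.04, -0.0015, 0.001, 0], [-1, 0.055, -0.0015, 0.001, 0], [-1, 0.062, -0.0015, 0.001, 0], [-1, 0.062, -0.0015, 0.001, 0]]}}

```text
time: 13.3
tool_pos: [0.4649, -0.1178, 0.22]
ee_rot: [-1.999, 1.566, 2.72]
wrist_force: [-0.7, 0.5, 0.0]
width: 0.0173
```

Emit:
{"api": "send_rows", "payload": {"increments": [[-1, 0, 0, 0, 0], [-1, 0, 0, 0, 0]]}}

```text
time: 13.47
tool_pos: [0.4663, -0.1188, 0.2235]
ee_rot: [1.258, 1.569, -0.308]
wrist_force: [0.3, -0.2, -0.5]
width: 0.0171
```

Run:
```python
from h import *
go([.466,-.118,.1197],0); disp((.466,-.118),0)
```

```text
t 13.47 pos [ 0.4663 -0.1188  0.2235] F [ 0.3 -0.2 -0.5] w 0.0171 q [-0.37 -0.07  1.44  0.    1.78 -0.37]
shift mm [103.8  -0.6  -0.9] ty az 0.006 tz az -1.565
roll about tool x 0.005595320869904663
t 13.47 tcp in disp mm [ 0.3 -0.8] tip [ 0.6 -0.9] tip z 0.1208 F [ 0.3 -0.2 -0.5] w 0.0171
```

Aligned to within 1 mm; insert to a little above seating.

Emit:
{"api": "send_rows", "payload": {"increments": [[-1, 0.012, 0, -0.001, 0], [-1, 0.026, 0, -0.001, 0], [-1, 0.04, 0, -0.001, 0], [-1, 0.052, 0, -0.001, 0], [-1, 0.06, 0, -0.001, 0]]}}

```text
time: 13.88
tool_pos: [0.4652, -0.1177, 0.1607]
ee_rot: [-2.037, 1.569, 2.68]
wrist_force: [-0.7, 0.1, -0.2]
width: 0.0172
```

Emit:
{"api": "send_rows", "payload": {"increments": [[-1, 0, 0, 0, 0], [-1, 0, 0, 0, 0]]}}

```text
time: 14.05
tool_pos: [0.4654, -0.1178, 0.162]
ee_rot: [-2.152, 1.57, 2.565]
wrist_force: [-0.6, 0.2, -0.6]
width: 0.0169
```

Run:
```python
from h import *
go([.466,-.118,.1197],0); disp((.466,-.118),0)
```

```text
t 14.05 pos [ 0.4654 -0.1178  0.162 ] F [-0.6  0.2 -0.6] w 0.0169 q [-0.37 -0.07  1.55  0.    1.66 -0.37]
shift mm [42.3  0.6  0.2] ty az 0.005 tz az -1.566
roll about tool x 0.005004599218265238
t 14.05 tcp in disp mm [-0.6  0.2] tip [-0.6  0.2] tip z 0.0593 F [-0.6  0.2 -0.6] w 0.0169
```

Emit:
{"api": "send_rows", "payload": {"increments": [[-1, 0.012, 0.0005, 0, 0], [-1, 0.024, 0.0005, 0, 0], [-1, 0.033, 0.0005, 0, 0], [-1, 0.038, 0.0005, 0, 0], [-1, 0.041, 0.0005, 0, 0]]}}

```text
time: 14.47
tool_pos: [0.4653, -0.1176, 0.1197]
ee_rot: [-1.95, 1.568, 2.768]
wrist_force: [-2.1, -0.5, 6.6]
width: 0.0174
```

Emit:
{"api": "send_rows", "payload": {"increments": [[-1, 0, 0, 0, 0], [-1, 0, 0, 0, 0]]}}

```text
time: 14.63
tool_pos: [0.4662, -0.1179, 0.1214]
ee_rot: [1.532, 1.57, -0.033]
wrist_force: [-0.0, 0.2, -0.5]
width: 0.0174
```

Run:
```python
from h import *
go([.466,-.118,.1197],0); disp((.466,-.118),0)
```

```text
t 14.63 pos [ 0.4662 -0.1179  0.1214] F [-0.   0.2 -0.5] w 0.0174 q [-0.37 -0.05  1.62  0.    1.58 -0.37]
shift mm [ 1.7 -0.2  0.1] ty az 0.005 tz az -1.566
roll about tool x 0.004957097951695966
t 14.63 tcp in disp mm [0.2 0.1] tip [0.3 0.1] tip z 0.0187 F [-0.   0.2 -0.5] w 0.0174
```

Emit:
{"api": "send_rows", "payload": {"increments": [[0, 0, 0, 0, 0], [0, 0, 0, 0, 0], [0, 0, 0, 0, 0], [0, 0, 0, 0, 0], [0, 0, 0, 0, 0]]}}

```text
time: 15.05
tool_pos: [0.4663, -0.1179, 0.1215]
ee_rot: [1.396, 1.57, -0.17]
wrist_force: [-1.0, 0.4, 0.3]
width: 0.046
```

Emit:
{"api": "send_rows", "payload": {"increments": [[0.2, 0, 0, 0, 0], [0.2, -0.01, 0, 0, 0], [0.2, -0.03, 0, 0, 0], [0.2, -0.06, 0, 0, 0], [0.2, -0.09, 0, 0, 0]]}}

```text
time: 15.47
tool_pos: [0.4655, -0.1176, 0.2122]
ee_rot: [-2.0, 1.569, 2.717]
wrist_force: [0.0, -0.1, 1.1]
width: 0.0563
```

Run:
```python
from h import *
y=-.124; go([.496,.1427,.21],y+np.pi/2)
```

```text
t 15.47 pos [ 0.4655 -0.1176  0.2122] F [ 0.  -0.1  1.1] w 0.0563 q [-0.37 -0.07  1.46  0.    1.76 -0.37]
shift mm [   2.3   31.9 -260.2] ty az 0.005 tz az -1.566
roll about tool x -1.4417646490660998
```

Emit:
{"api": "send_rows", "payload": {"increments": [[0.2, -0.005, 0.004, -0.036, -0.12], [0.2, -0.01, 0.008, -0.072, -0.24], [0.2, -0.01, 0.013, -0.108, -0.36], [0.2, -0.01, 0.018, -0.144, -0.48], [0.2, -0.01, 0.022, -0.18, -0.6]]}}

```text
time: 15.88
tool_pos: [0.4875, 0.0638, 0.2226]
ee_rot: [1.01, 1.569, 0.05]
wrist_force: [0.0, 0.5, -0.2]
width: 0.0565
```

Run:
```python
from h import *
from bench import robot
y=-.124; go([.496,.1427,.21],y+np.pi/2)
for n in("scene","top"):
    im=robot.snapshot(n)["image"][:,:,::-1]; cv2.imwrite(f"pics/{n}6.png",im)
cv2.imwrite("pics/s6.png",np.hstack([cv2.imread("pics/scene6.png")[100:300,200:400],cv2.imread("pics/top6.png")[100:300,180:380]]).repeat(2,0).repeat(2,1)[:600,:800])
```

```text
t 15.88 pos [0.4875 0.0638 0.2226] F [ 0.   0.5 -0.2] w 0.0565 q [ 0.01 -0.05  1.42  0.    1.77 -0.6 ]
shift mm [ 12.6  52.2 -59.8] ty az 0.61 tz az -0.96
roll about tool x -0.8364064107414845
```

View pics/s6.png

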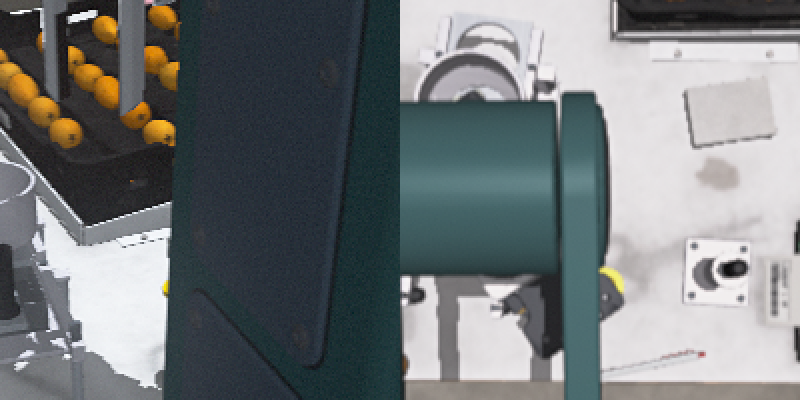

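Emit:
{"api": "send_rows", "payload": {"increments": [[0.2, 0, 0.014, -0.016, -0.12], [0.2, 0, 0.028, -0.032, -0.24], [0.2, 0, 0.042, -0.048, -0.36], [0.2, 0, 0.0525, -0.06, -0.48], [0.2, 0, 0.0525, -0.06, -0.6]]}}

```text
time: 16.4
tool_pos: [0.4965, 0.1432, 0.2217]
ee_rot: [1.634, 1.57, 1.275]
wrist_force: [-0.3, -0.8, -0.0]
width: 0.0563
```

Emit:
{"api": "send_rows", "payload": {"increments": [[0.2, 0, 0, 0, -0.12], [0.2, 0, 0, 0, -0.236], [0.2, 0, 0, 0, -0.236], [0.2, 0, 0, 0, -0.236]]}}

```text
time: 16.73
tool_pos: [0.4965, 0.1408, 0.2218]
ee_rot: [-0.062, 1.57, -0.196]
wrist_force: [0.6, -0.2, 0.0]
width: 0.0565
```

Run:
```python
from h import *
from bench import robot
y=-.124; go([.496,.1427,.097],y+np.pi/2)
im=robot.snapshot("top")["image"][:,:,::-1]; cv2.imwrite("pics/top7.png",im)
sc=robot.snapshot("scene")["image"][:,:,::-1]; cv2.imwrite("pics/scene7.png",sc)
x0,x1,y0,y1=332,358,225,245
g=cv2.cvtColor(im,cv2.COLOR_BGR2GRAY); 
for r in (g[y0:y1,x0:x1]<55): print(''.join('.#'[int(v)] for v in r))
cv2.imwrite("pics/s7.png",np.hstack([sc[100:300,100:300],im[100:300,180:380]]).repeat(2,0).repeat(2,1)[:600,:800])
```

```text
t 16.73 pos [0.4965 0.1408 0.2218] F [ 0.6 -0.2  0. ] w 0.0565 q [ 0.17  0.01  1.36 -0.    1.77 -1.27]
shift mm [124.8   1.9  -0.8] ty az 1.437 tz az -0.134
roll about tool x -0.010228285785381708
..........................
..........................
..........................
..........................
..........................
..........................
.............#######......
..........######...##.....
..........#####.....#.....
..........#####.....#.....
..........######...##.....
..........##########......
..........#######.........
..........................
..........................
..........................
..........................
..........................
..........................
..........................
```

View pics/s7.png

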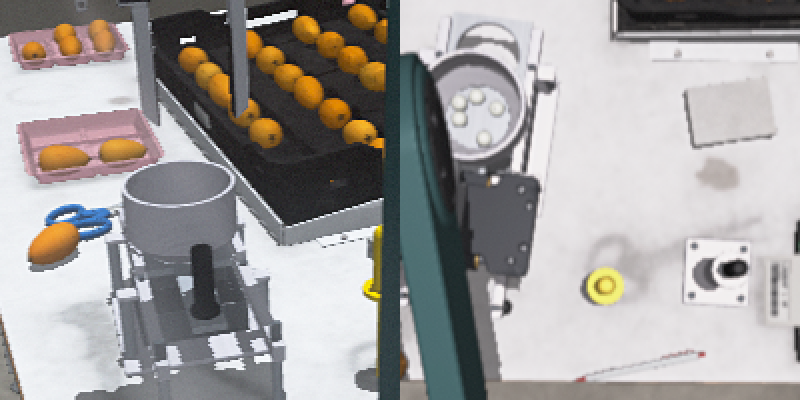

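Emit:
{"api": "send_rows", "payload": {"increments": [[0.2, 0.015, 0.002, -0.001, -0.01], [0.2, 0.03, 0.002, -0.001, -0.01], [0.2, 0.045, 0.002, -0.001, -0.01], [0.2, 0.055, 0.002, -0.001, -0.01], [0.2, 0.055, 0.002, -0.001, -0.01]]}}

```text
time: 17.25
tool_pos: [0.494, 0.143, 0.1636]
ee_rot: [-2.845, 1.566, -2.966]
wrist_force: [-0.4, 0.6, -0.5]
width: 0.0563
```

Run:
```python
from h import *
y=-.124; go([.496,.1427,.099],y+np.pi/2)
from bench import robot
sc=robot.snapshot("scene")["image"][:,:,::-1]; cv2.imwrite("pics/s8.png",cv2.resize(sc[150:290,130:270],None,fx=4,fy=4,interpolation=cv2.INTER_NEAREST))
```

```text
t 17.25 pos [0.494  0.143  0.1636] F [-0.4  0.6 -0.5] w 0.0563 q [ 0.17  0.01  1.47 -0.    1.66 -1.28]
shift mm [64.6 -0.   2.3] ty az 1.45 tz az -0.121
roll about tool x 0.0027254187252916395
```

View pics/s8.png

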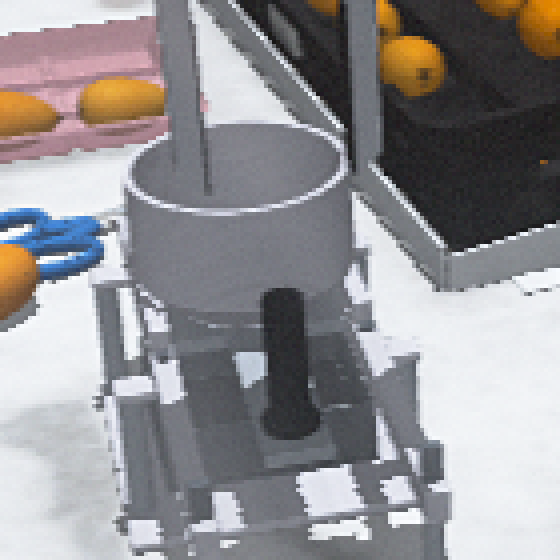

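Emit:
{"api": "send_rows", "payload": {"increments": [[0.2, 0.015, 0, 0.0015, 0], [0.2, 0.03, 0, 0.0015, 0], [0.2, 0.045, 0, 0.0015, 0], [0.2, 0.056, 0, 0.0015, 0], [0.2, 0.063, 0, 0.0015, 0]]}}

```text
time: 17.72
tool_pos: [0.497, 0.1433, 0.1028]
ee_rot: [-2.908, 1.571, -3.028]
wrist_force: [-0.7, 0.6, -0.7]
width: 0.0564
```

Emit:
{"api": "send_rows", "payload": {"increments": [[0, 0, 0, 0, 0], [0, 0, 0, 0, 0]]}}

```text
time: 17.88
tool_pos: [0.4973, 0.1434, 0.1038]
ee_rot: [0.375, 1.57, 0.255]
wrist_force: [-0.3, -0.3, -0.0]
width: 0.0481
```

Run:
```python
from h import *
y=-.124; go([.496,.1427,.099],y+np.pi/2)
from bench import robot
sc=robot.snapshot("scene")["image"][:,:,::-1]; cv2.imwrite("pics/s9.png",cv2.resize(sc[150:290,130:270],None,fx=4,fy=4,interpolation=cv2.INTER_NEAREST))
```

```text
t 17.88 pos [0.4973 0.1434 0.1038] F [-0.3 -0.3 -0. ] w 0.0481 q [ 0.17  0.04  1.56  0.    1.54 -1.28]
shift mm [ 4.8 -0.8 -1.2] ty az 1.451 tz az -0.12
roll about tool x 0.003963658969581951
```

View pics/s9.png

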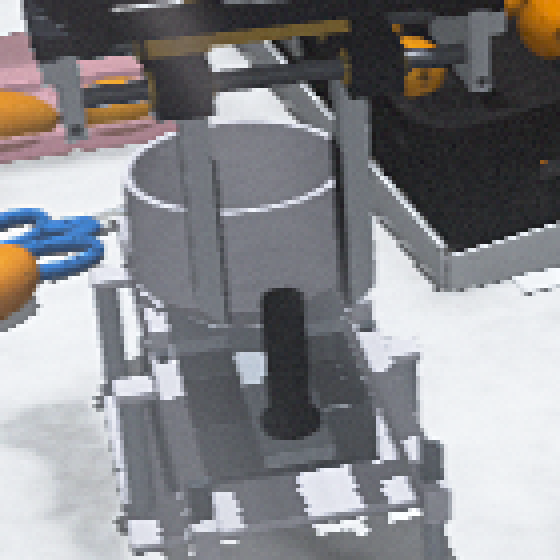

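Run:
```python
from h import *
f=lambda P:((proj("scene",P)-[130,150])*4).round(0)
yv=np.array([.12,.99,0])
for c,z,w in(((.494,.143),.1636,.056),((.4973,.1434),.1038,.048)):
    for s in(1,-1):
        for e in (0,.012): print(z,s,f(np.array([*c,z])+s*(w/2+e)*yv))
print(f([.496,.1427,.139]),f([.496,.1427,.085]))
```

```text
0.1636 1 [213. 256.]
0.1636 1 [183. 261.]
0.1636 -1 [350. 238.]
0.1636 -1 [379. 234.]
0.1038 1 [231. 380.]
0.1038 1 [202. 385.]
0.1038 -1 [344. 363.]
0.1038 -1 [372. 359.]
[285. 298.] [294. 411.]
```

Run:
```python
from h import *
a=cv2.imread("pics/scene7.png")
f=lambda P:((proj("scene",P)-[150,60])*5).round(0)
yv=np.array([.12,.99,0]);c=(.4965,.1408,.2218)
print([f(np.array(c)+s*(.028+e)*yv) for s in(1,-1) for e in(0,.012)])
cv2.imwrite("pics/s10.png",cv2.resize(a[60:180,150:260],None,fx=5,fy=5,interpolation=cv2.INTER_NEAREST))
from bench import robot
sc=robot.snapshot("scene")["image"][:,:,::-1]; cv2.imwrite("pics/s11.png",cv2.resize(sc[190:280,150:250],None,fx=6,fy=6,interpolation=cv2.INTER_NEAREST))
```

```text
[array([155., 599.]), array([117., 604.]), array([332., 578.]), array([369., 573.])]
```

View pics/s10.png

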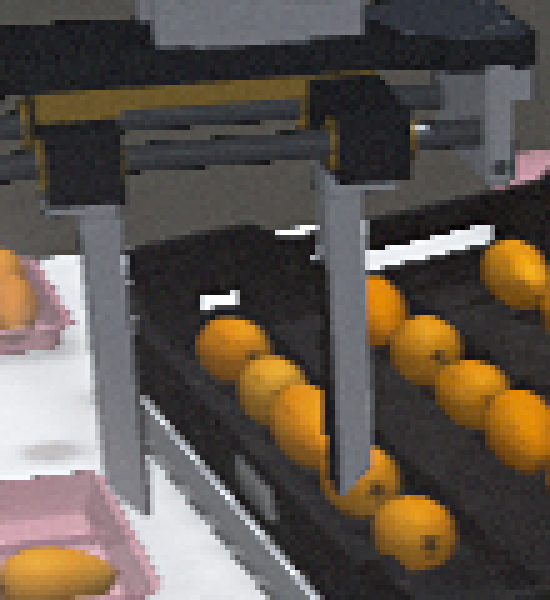

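View pics/s11.png

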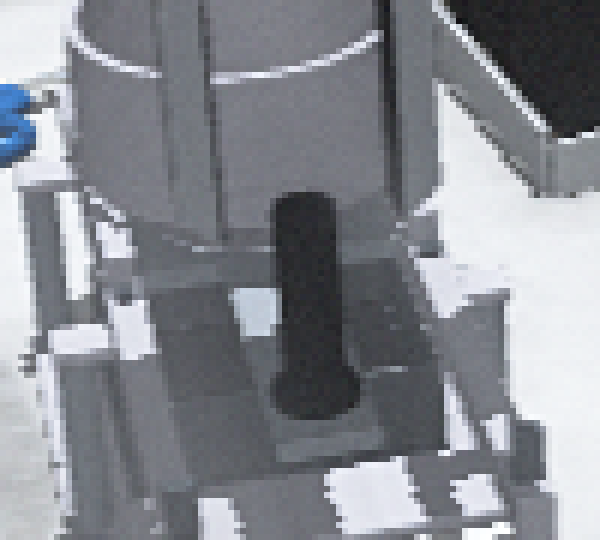

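Emit:
{"api": "send_rows", "payload": {"increments": [[0, 0.005, -0.0005, -0.001, 0], [0, 0.01, -0.0005, -0.001, 0], [0, 0.014, -0.0005, -0.001, 0], [0, 0.016, -0.0005, -0.001, 0]]}}

```text
time: 18.32
tool_pos: [0.4954, 0.1429, 0.0864]
ee_rot: [-2.907, 1.57, -3.027]
wrist_force: [-0.3, 0.0, -0.6]
width: 0.0469
```

Emit:
{"api": "send_rows", "payload": {"increments": [[-1, 0, 0, 0, 0], [-1, 0, 0, 0, 0], [-1, 0, 0, 0, 0], [-1, 0, 0, 0, 0], [-1, 0, 0, 0, 0]]}}

```text
time: 18.73
tool_pos: [0.4964, 0.145, 0.0876]
ee_rot: [1.409, 1.566, 1.29]
wrist_force: [1.4, 3.7, -1.9]
width: 0.0171
```

Emit:
{"api": "send_rows", "payload": {"increments": [[-1, 0, 0, 0, 0], [-1, 0, 0, 0, 0], [-1, 0, 0, 0, 0]]}}

```text
time: 18.98
tool_pos: [0.4964, 0.145, 0.0875]
ee_rot: [1.363, 1.567, 1.244]
wrist_force: [0.9, 4.9, -0.5]
width: 0.0174
```

Run:
```python
from h import *
from bench import robot
y=-.124; go([.496,.1427,.099],y+np.pi/2)
sc=robot.snapshot("scene")["image"][:,:,::-1]; cv2.imwrite("pics/s12.png",cv2.resize(sc[180:280,150:250],None,fx=6,fy=6,interpolation=cv2.INTER_NEAREST))
```

```text
t 18.98 pos [0.4964 0.145  0.0875] F [ 0.9  4.9 -0.5] w 0.0174 q [ 0.17  0.05  1.59  0.    1.51 -1.28]
shift mm [-11.5  -2.3  -0.1] ty az 1.452 tz az -0.119
roll about tool x 0.004947688102599601
```

View pics/s12.png

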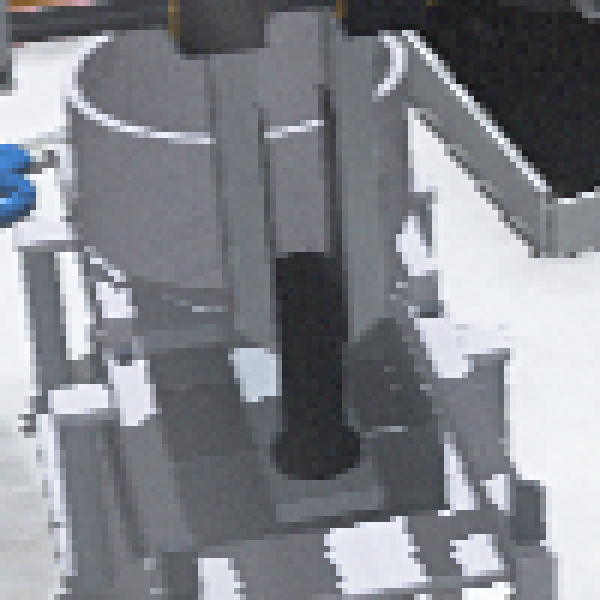

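Emit:
{"api": "send_rows", "payload": {"increments": [[-1, 0, 0.002, 0, 0], [-1, 0, 0.002, -0.007, 0], [-1, 0, 0.002, -0.014, 0], [-1, 0, 0.002, -0.021, 0], [-1, 0, 0.002, -0.028, 0]]}}

```text
time: 19.45
tool_pos: [0.4707, 0.1482, 0.0875]
ee_rot: [0.125, 1.564, 0.004]
wrist_force: [7.8, 1.1, -5.1]
width: 0.0174
```

Emit:
{"api": "send_rows", "payload": {"increments": [[-1, 0, 0, -0.007, 0], [-1, 0, 0, -0.014, 0], [-1, 0, 0, -0.021, 0], [-1, 0, 0, -0.028, 0], [-1, 0, 0, -0.033, 0]]}}

```text
time: 19.87
tool_pos: [0.4388, 0.1523, 0.0875]
ee_rot: [0.173, 1.562, 0.052]
wrist_force: [9.9, 1.5, -6.0]
width: 0.0175
```

Run:
```python
from h import *
from bench import robot
y=-.124; go([.4964-.064*np.cos(y),.145-.064*np.sin(y),.0875],y+np.pi/2)
o,R=tool(); d=o['tool_pos'][:2]-[.4964,.145]; print("pulled",-(d@[np.cos(y),np.sin(y)]))
ims=[]
for n in("scene","top"):
    im=robot.snapshot(n)["image"][:,:,::-1]; cv2.imwrite(f"pics/{n}13.png",im); ims.append(im)
cv2.imwrite("pics/s13.png",np.hstack([cv2.resize(ims[0][180:320,130:250],None,fx=4,fy=4,interpolation=cv2.INTER_NEAREST)[:480],np.zeros((480,10,3),np.uint8),ims[1][110:270,160:260].repeat(3,0).repeat(3,1)]))
```

```text
t 19.87 pos [0.4388 0.1523 0.0875] F [ 9.9  1.5 -6. ] w 0.0175 q [ 0.21 -0.08  1.71 -0.    1.5  -1.24]
shift mm [-0.  -0.1 -5.9] ty az 1.45 tz az -0.12
roll about tool x 0.003694458559603264
pulled 0.05808438647201114
```

View pics/s13.png

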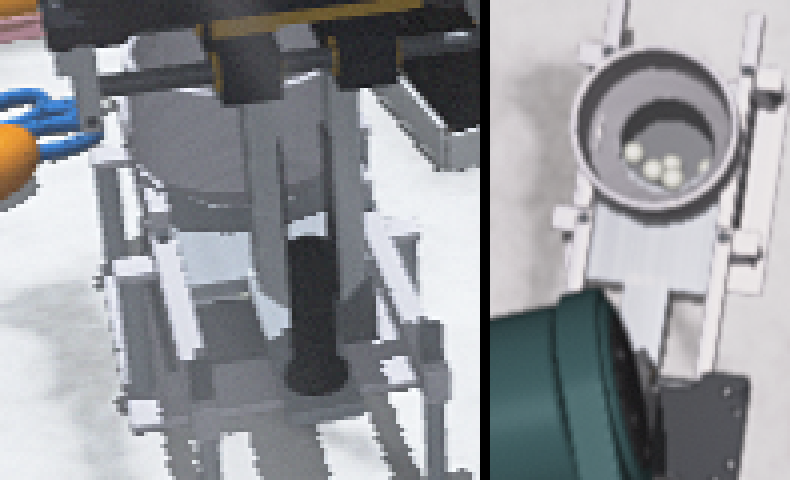

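Emit:
{"api": "send_rows", "payload": {"increments": [[-1, 0, 0, -0.003, 0], [-1, 0, 0, -0.006, 0], [-1, 0, 0, -0.006, 0], [-1, 0, 0, -0.006, 0], [-1, 0, 0, -0.006, 0]]}}

```text
time: 20.38
tool_pos: [0.433, 0.1531, 0.0875]
ee_rot: [0.194, 1.563, 0.074]
wrist_force: [8.4, 1.3, -5.5]
width: 0.0176
```

Run:
```python
from h import *
from bench import robot
y=-.124; go([.4964-.064*np.cos(y),.145-.064*np.sin(y),.0875],y+np.pi/2)
o,R=tool(); d=o['tool_pos'][:2]-[.4964,.145]; print("pulled",-(d@[np.cos(y),np.sin(y)]))
ims=[]
for n in("scene","top"):
    im=robot.snapshot(n)["image"][:,:,::-1]; cv2.imwrite(f"pics/{n}14.png",im); ims.append(im)
cv2.imwrite("pics/s14.png",cv2.resize(ims[0][210:310,150:250],None,fx=6,fy=6,interpolation=cv2.INTER_NEAREST))
cv2.imwrite("pics/s15.png",cv2.resize(ims[1][110:230,170:270],None,fx=5,fy=5,interpolation=cv2.INTER_CUBIC))
```

```text
t 20.38 pos [0.433  0.1531 0.0875] F [ 8.4  1.3 -5.5] w 0.0176 q [ 0.22 -0.09  1.72 -0.    1.5  -1.23]
shift mm [ 0.  -0.2 -0.1] ty az 1.451 tz az -0.12
roll about tool x 0.0037602739495345983
pulled 0.06393117292028642
```

View pics/s14.png

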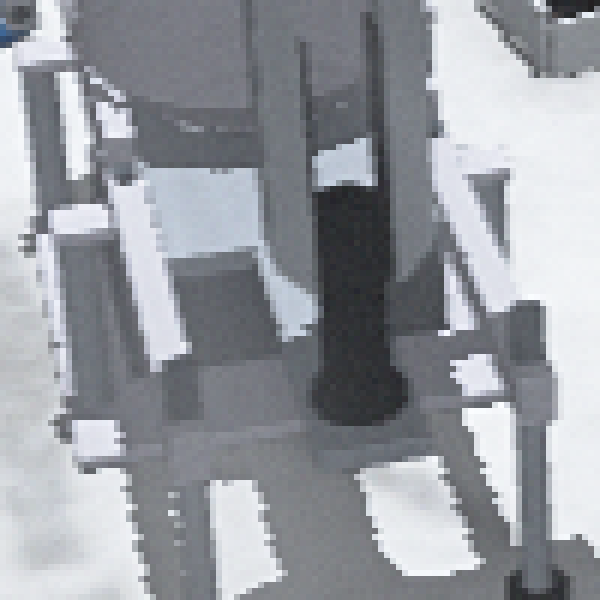

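View pics/s15.png

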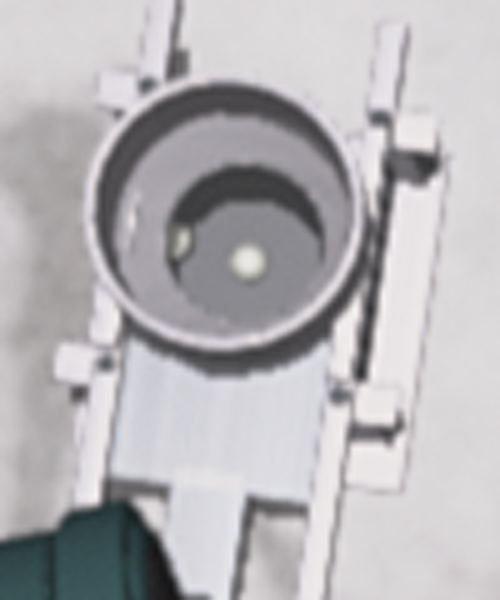

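Run:
```python
from h import *
from bench import robot
g=cv2.cvtColor(cv2.imread("pics/scene14.png"),cv2.COLOR_BGR2GRAY)
g0=cv2.cvtColor(cv2.imread("pics/scene0.png"),cv2.COLOR_BGR2GRAY)
def foot(g,x0,x1,y0,y1):
    m=(g[y0:y1,x0:x1]<50).astype(np.uint8); c=max(cv2.findContours(m,0,1)[0],key=cv2.contourArea)
    x,y,w,h=cv2.boundingRect(c); return (x0+x+(w-1)/2,y0+y),(x0+x,x0+x+w-1,y0+y,y0+y+h-1)
a=foot(g0,190,212,216,262);b=foot(g,196,220,235,285);print(a,b)
u=np.array([np.cos(-.124),np.sin(-.124)])
for da,z in((2.5,.139),):
    # cap: top row + 2.5 px
    A=onz("scene",(200.3,a[0][1]+da),z);B=onz("scene",(b[0][0]-0.4,b[0][1]+da),z);print(A,B,(A-B)[:2]@u)
A=onz("scene",(a[0][0],a[1][3]-3),.08);B=onz("scene",(b[0][0],b[1][3]-3),.08);print(A,B,(A-B)[:2]@u)
m=np.array([.4345,.1515]);print("post to mark along pull",(B[:2]-m)@u)
for i in range(1):
  o=robot.get_obs();print(o['time'],o['tool_pos'].round(4),o['wrist_force'].round(1),o['width'])
im=robot.snapshot("top")["image"][:,:,::-1];cv2.imwrite("pics/top16.png",im)
cv2.imwrite("pics/s16.png",np.hstack([cv2.resize(im[110:190,180:260],None,fx=5,fy=5,interpolation=cv2.INTER_CUBIC),cv2.resize(im[210:260,320:370],None,fx=8,fy=8,interpolation=cv2.INTER_CUBIC)]))
```

```text
((202.0, 222), (195, 209, 222, 259)) ((210.0, 237), (203, 217, 237, 279))
[0.49695191 0.14408114 0.139     ] [0.44389883 0.14535892 0.139     ] 0.05280376672607238
[0.49498767 0.14578614 0.08      ] [0.43241557 0.15201822 0.08      ] 0.06286246476183441
post to mark along pull -0.0021325235317749018
20.4833 [0.433  0.1531 0.0875] [ 9.2  1.6 -4.3] 0.017288735287020136
```

View pics/s16.png

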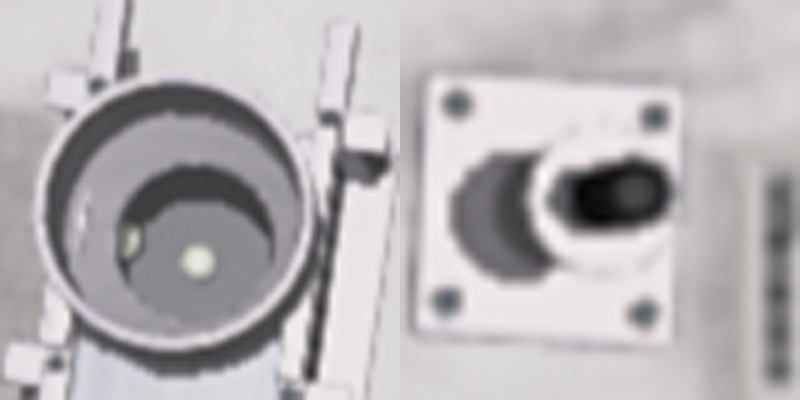

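Emit:
{"api": "send_rows", "payload": {"increments": [[-1, 0, 0, 0, 0], [-1, 0, 0, 0, 0], [-1, 0, 0, 0, 0], [-1, 0, 0, 0, 0], [-1, 0, 0, 0, 0]]}}

```text
time: 20.95
tool_pos: [0.4331, 0.1531, 0.0875]
ee_rot: [0.196, 1.563, 0.076]
wrist_force: [8.8, 1.5, -6.2]
width: 0.0173
```

Emit:
{"api": "send_rows", "payload": {"increments": [[-1, 0, 0, 0, 0], [-1, 0, 0, 0, 0], [-1, 0, 0, 0, 0], [-1, 0, 0, 0, 0], [-1, 0, 0, 0, 0]]}}

```text
time: 21.37
tool_pos: [0.4331, 0.153, 0.0876]
ee_rot: [0.189, 1.563, 0.069]
wrist_force: [9.3, 0.8, -5.6]
width: 0.0171
```

Run:
```python
from h import *
from bench import robot
o=robot.get_obs();print(o['time'],o['tool_pos'].round(4),o['wrist_force'].round(1),o['width'])
im=robot.snapshot("top")["image"][:,:,::-1];sc=robot.snapshot("scene")["image"][:,:,::-1]
cv2.imwrite("pics/s17.png",np.hstack([cv2.resize(im[110:190,180:260],None,fx=5,fy=5,interpolation=cv2.INTER_CUBIC),cv2.resize(sc[210:310,150:250],None,fx=4,fy=4,interpolation=cv2.INTER_CUBIC)]))
cv2.imwrite("pics/s18.png",np.hstack([im[:300],sc[100:400]])[:, :1120][:, ::1][::2, ::2])
cv2.imwrite("pics/top18.png",im);cv2.imwrite("pics/scene18.png",sc)
```

```text
21.3667 [0.4331 0.153  0.0876] [ 9.3  0.8 -5.6] 0.017059996552278085
```

View pics/s17.png

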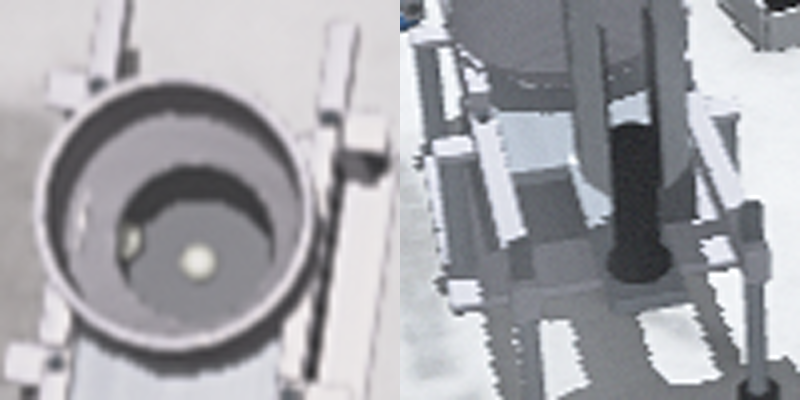

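View pics/scene18.png

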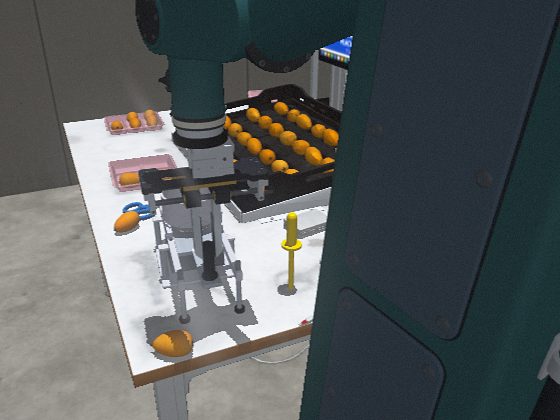

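View pics/top18.png

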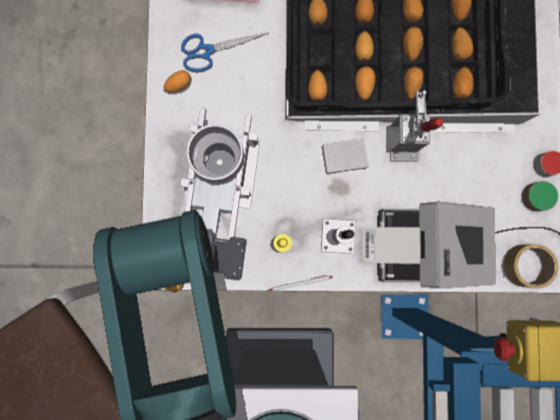

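Run:
```python
from h import *
u=np.array([np.cos(-.124),np.sin(-.124)]);v=np.array([-u[1],u[0]])
for p in((205.1,157.9),(219.0,161.7)):
    P=onz("top",p,.017)[:2]-[.6155,.1283]; print((P@u*1000).round(),(P@v*1000).round())
from bench import robot
print(robot.close_job())
o=robot.get_obs();print(o['time'],o['tool_pos'].round(4),o['width'])
```

```text
7.0 38.0
3.0 8.0
the job is handed in; nothing more can be done
None
the job is handed in; nothing more can be done
```

I stirred the beads, hung the rod back in its holder, and pulled the gate to the mark. I handed the job in at about 21.5 s, still holding the post.

**Stirring:** I made three clockwise turns, starting from the far side. The tip circled about 18 mm from the hopper axis at z about 82 mm. Pictures taken after the stir show the beads moved, with all five still in the hopper.

**Rod:** It stands upright in the holder, and its outline in the top view matches the start picture.

**Gate:**
- The arm pulled 63.9 mm; the pictures give about 62.9 mm for the post's foot, about 2 mm past my fin midpoint. Both are within the 6 mm tolerance.
- The pull was steady at about 9 N, with a finger opening of about 17 mm on the 18 mm post.

**Bystanders:** The card stack and the pen look untouched in the last top view.

**Uncertain or disagreeing checks:**
- **Beads:** After the drop I could see only two beads in the tray, at (7, 38) and (3, 8) mm in the dispenser's frame. The other three are hidden under the hopper. None were visible in the hopper or on the table.
- **Finger tips:** They looked about 28 mm higher in the scene picture than the reported tool position, so I gripped the post about 12 mm lower than planned.
- **Post position:** It stood about 2 mm to the left of where I had measured it, which showed as 5 N of side force. I shifted 2 mm to take most of that out.

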